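# Chock up the overhanging log

### The arm

A 6-joint arm with a two-finger parallel gripper is mounted at the origin on the work surface. World frame = base frame: x ahead of the robot, y to its left, z up, the work surface at z = 0. Lengths are in m, angles in rad, forces in N, time in s.
With the tool pointing down it reaches from about 0.325 to 0.9 m from the base axis. Payload 6.1 kg.
Tool frame: the origin (TCP) lies at the very end of the fingers, on their centre line; the grasp point (between the pads) lies 19 mm behind it; x points along the fingers, y is the direction in which the jaws open and shut, and the axes are right-handed (so a half turn about x gives the same grasp; the last joint's range is limited). The gripper opens to 85 mm and grips with 20 to 120 N. Pads are 22 mm wide; open, the fingers measure 114 mm over their backs; the gripper's body (76 mm by 85 mm) begins 54 mm behind the grasp point. The pads swing forward as they close: fully open they stand 13 mm farther back than shut.
Start: joints at [-1.262, 0.22, 1.526, -0, 1.395, -0.126], TCP at [0.263, -0.567, 0.231] pointing down, gripper open.
Joint ranges: [-2.98, 2.98], [-0.91, 2.08], [0.09, 2.57], [-1.24, 4.39], [0.2, 2.65], [-2.68, 2.68]. Speed limits (rad/s): [2.57, 2.57, 3.01, 3.14, 3.14, 3.14].

### API

Orientations are given as [roll, pitch, yaw] about the fixed x, y, z axes, in that order (R = Rz(yaw) Ry(pitch) Rx(roll)).
In Python, from rig import get_obs, vision, order gives the robot as it stands.
- The arm moves only by the tool move_arm, never from a script. Its argument "steps" is one flat list of numbers, 4 for each row, row after row: the shift along the tool's x, y, z in cm, then the turn about the tool's x in rad. In form: [x, y, z, twist, x, y, z, twist, ...]. A call has 1 to 5 rows; each row shifts and turns the commanded pose from where the row before left it, along the tool's axes as they then stand; what a row does not reach is not made up. A row lasts 1/10 s, in which the tool goes at most 50 mm and 8.59 degrees, less where a joint would pass 70% of its speed; a pose out of reach is approached as far as the arm can. A call with a gripper value outside its range is refused whole. "hand" is the gripper command: -1 is fully open, 1 is shut, values between are in proportion, set as the call begins (left out, the last holds). The fingers move at their own pace and stop on an object; "grip_force" is the grip in N (left out, the last holds). Time passes only in rows, so rows that do not move let the fingers close. It gives the time, the measured TCP pose, the force and the opening at its end, in the units of the state.
- get_obs(): the state, without advancing time (a new reading comes with each control period).
- vision.get_image(name): name is "scene" or "top" or "wrist"; returns a dict with "frame" (384x512x3 uint8, blue, green, red), "range_z" (384x512 float32, m along the optical axis (not along the pixel's ray), 0 where there is no reading), "camera_matrix" (3x3 intrinsics, pixels), "R" (3x3) and "t" (3): a world point X has camera coordinates R X + t. Camera axes: x right, y down, z forward; pixel columns grow to the right and rows downward; lengths in m; the calibration is good to about 2 mm. A picture is of the moment at which its call begins.
- order.close_job(): hands the job in, once; it reports no verdict.
The state is a dict: "t": time; "q": joint angles; "qd": joint speeds; "joint_torque": joint torques, N m; "eef_pos": TCP position; "eef_rot": TCP orientation; "force": force on the tool from outside, world axes, zero at the start; "ft_torque": the same for the moment, N m; "grip_width": finger opening in m.
Only numpy, scipy, OpenCV 4.12 (cv2) and the standard library are available. Lean on these libraries where they do the work, as an engineer would, in place of code of your own. Each camera call takes 0.05 s, during which the arm holds its last target.

### The job

The half-log's free end overhangs its packing block and springs under the chisel. From the open side, slide one plywood shim flat under the log, fully home against the stop, and if the gap is still too tall for the wedge add the second on top in the same way; then push the wooden wedge in on top, thin end first and well under the log, until you feel it bear up firmly against the log, without jacking the log up. Finish while still holding the wedge in tight, not letting go, and leave the other things on the bench alone.

Things in the scene. Friction and masses are not known exactly. Their poses are not given: they have to be found in the camera images.
- seat (a point): centre of the top of the fixed packing block (30 above the bench; 60 wide along x for y -55 to +40, then a tongue 32 wide to y +135) under the log's free end. x runs along the log to its free end, z up. The log spans y -50 to +50. A steel stop (60 wide, 16 high) stands at y = -55; shims and wedge enter from the open side, +y, towards -y. A shim fully home has its end on the stop, its centre at x = 0, y = +40, its tail over the tongue.
- log_edge (a point): middle of the log's lower edge on the open side, above seat at y = +50. Its height over seat is the gap: 20 to 32, varies. The log is a bark-covered half-log, flat level side down, 100 wide, 50 high, 300 long, its free end 40 beyond seat.
- log: the same half-log; origin on its flat underside at the clamp, 220 behind seat (towards -x of seat). Springy: its free end lifts only when pushed up with about 4 N, then 1 mm for each further 4 N.
- shim_a_mid (a point): centre of the first shim (half-way up): flat plywood shim 44 wide (its x) x 190 long (its y) x 8 thick, about 45 g, lying flat on the bench; the two shims are alike and either end may lead.
- shim_b_mid (a point): centre of the second shim (half-way up): flat plywood shim 44 wide (its x) x 190 long (its y) x 8 thick, about 45 g, lying flat on the bench; the two shims are alike and either end may lead.
- shim_a: the first shim, origin at the centre of its underside
- shim_b: the second shim, origin at the centre of its underside
- wedge_grip (a point): point to grip the wedge: on its middle line, 9 above its underside, 25 from its thick end. Plain wooden wedge 44 wide (its x), 160 long (its y), thin end to its -y, 60 g, lying flat on the bench. Underside flat; 5 high at the thin end, rising 12 per 100 over the first 110, 18 high over the last 50. It cannot close the gap alone; on the shims it fills 7.5 to 18.
- wedge_tip (a point): middle of the wedge's lower thin edge, 135 from wedge_grip along -y of the wedge, on its underside
- wedge: the same wedge; origin on its underside, half-way along
- mallet: wooden mallet, 260 long, leave alone; origin at its underside
- chisel: carving chisel with dark round handle, 220 long, leave alone; origin at its underside
- brush: small brush, 200 long, leave alone; origin at its underside
- glue: white bottle, 60 diameter, 150 high, leave alone; origin at its underside
- jar: amber jar, 72 diameter, 90 high, leave alone; origin at its underside
- offcut: brown wooden offcut 50 x 70 x 25 high, leave alone; origin at its underside
- sander: cork sanding block 50 x 90 x 30 high, leave alone; origin at its underside
There are look-alikes about, which are no part of the job. Leave any purple look-alike of the shim_a alone.

How it is judged:
On the way, in this order (a step that is already met when the one before it is completed fails the run):
1. a shim lies flat under the log, home against the stop (((y of shim_a_mid in the frame of seat between 0.028 and 0.052 m and x of shim_a_mid in the frame of seat between -0.014 and 0.014 m and z of shim_a_mid in the frame of seat between -0.001 and 0.017 m and angle between the y axis of shim_a_mid and the y axis of seat, either way round below 0.14 rad) or (y of shim_b_mid in the frame of seat between 0.028 and 0.052 m and x of shim_b_mid in the frame of seat between -0.014 and 0.014 m and z of shim_b_mid in the frame of seat between -0.001 and 0.017 m and angle between the y axis of shim_b_mid and the y axis of seat, either way round below 0.14 rad))), for 0.2 s.
2. the wedge, on the shims, bears against the log (y of wedge_tip in the frame of seat below 0.032 m and x of wedge_tip in the frame of seat between -0.016 and 0.016 m and angle between the y axis of wedge_grip and the y axis of seat, either way round below 0.14 rad and angle between wedge_grip's own z axis and vertical below 0.1 rad and contact force between wedge and log above 2.5 N and (contact force between wedge and shim_a above 1.5 N or contact force between wedge and shim_b above 1.5 N)), for 0.2 s.
At the end, for the whole second after the job is handed in: Shim(s) flat, within 12 mm of the stop, 14 mm of the middle, 8 deg; an unused one 160 mm clear. Wedge on top, 18 mm or more under the log, centred to 16 mm, pressing the log over 2.5 N and held or pushed by the fingers over 1 N; log edge risen under 4 mm; at rest (all of step 2 and ((y of shim_a_mid in the frame of seat between 0.028 and 0.052 m and x of shim_a_mid in the frame of seat between -0.014 and 0.014 m and z of shim_a_mid in the frame of seat between -0.001 and 0.017 m and angle between the y axis of shim_a_mid and the y axis of seat, either way round below 0.14 rad) or (y of shim_b_mid in the frame of seat between 0.028 and 0.052 m and x of shim_b_mid in the frame of seat between -0.014 and 0.014 m and z of shim_b_mid in the frame of seat between -0.001 and 0.017 m and angle between the y axis of shim_b_mid and the y axis of seat, either way round below 0.14 rad)) and ((y of shim_a_mid in the frame of seat between 0.028 and 0.052 m and x of shim_a_mid in the frame of seat between -0.014 and 0.014 m and z of shim_a_mid in the frame of seat between -0.001 and 0.017 m and angle between the y axis of shim_a_mid and the y axis of seat, either way round below 0.14 rad) or horizontal distance between shim_a_mid and seat above 0.16 m) and ((y of shim_b_mid in the frame of seat between 0.028 and 0.052 m and x of shim_b_mid in the frame of seat between -0.014 and 0.014 m and z of shim_b_mid in the frame of seat between -0.001 and 0.017 m and angle between the y axis of shim_b_mid and the y axis of seat, either way round below 0.14 rad) or horizontal distance between shim_b_mid and seat above 0.16 m) and contact force between the fingers and wedge above 1 N and distance of log_edge from where it was at the start of the episode below 0.004 m and linear speed of wedge below 0.02 m/s); the arm keeps its last pose, push and grip.
It fails at once if the log is jacked up by more than 6 mm (distance of log_edge from where it was at the start of the episode above 0.006 m).
It fails at once if something else on the bench is disturbed (distance of any of mallet, chisel, brush, glue, jar, offcut, sander from where it was at the start of the episode above 0.03 m).
It also fails if it takes over 72 s, if anything falls off the work surface, if the arm or the gripper's body presses on something with over 40 N, if the wrist force passes 120 N, or if a joint passes its speed limit or range.

## Working session

There is one attempt and no reset: what is moved stays moved. The work goes in short steps, Python scripts to look and compute and a tool call to move; the robot and the scene stay as the last step left them, time stands still between calls to the robot, and variables do not carry over. Pictures are saved under pics/ and viewed, and the job is handed in when it is done.

Besides the shell and the picture viewer there is one more tool, called as name(argument=value, ...) on one line, values as JSON. move_arm: Moves the arm, as the interface text tells. Its arguments: {"type":"object","properties":{"steps":{"type":"array","items":{"type":"number"}},"hand":{"type":"number"},"grip_force":{"type":"number"}},"required":["steps"]}

```bash
ls; mkdir -p pics; python3 - <<'E'
from rig import get_obs, vision, order
import cv2,numpy as np
o=get_obs();print(o)
for n in ["scene","top","wrist"]:
    d=vision.get_image(n);cv2.imwrite(f"pics/{n}0.png",d["frame"]);np.savez(f"pics/{n}0.npz",**d);print(n,d["camera_matrix"].tolist(),d["R"].round(3).tolist(),d["t"])
E
```

```text
pics
{'t': 0.0, 'q': array([-1.26208125e+00,  2.21198935e-01,  1.52759790e+00, -3.15483891e-05,
        1.39470394e+00, -1.26103445e-01]), 'qd': array([ 0.00074497,  0.00131417, -0.00273876, -0.00150011,  0.0004265 ,
       -0.00020275]), 'joint_torque': array([ 6.23969827e-04, -4.96903825e+01, -3.89385152e+01, -9.64435844e-05,
        1.10027436e-02, -8.95442440e-06]), 'eef_pos': array([ 0.2630804 , -0.5662736 ,  0.23022308]), 'eef_rot': array([-1.68062866,  1.56888796,  1.89578807]), 'force': array([ 0.09331253,  0.21489134, -0.03791928]), 'ft_torque': array([ 0.02093164, -0.0561898 , -0.00173805]), 'grip_width': 0.08560005289560148}
scene [[486.0421287364349, 0.0, 259.14703721368915], [0.0, 486.0421287364349, 191.00074518006195], [0.0, 0.0, 1.0]] [[-0.856, 0.517, 0.006], [0.429, 0.718, -0.548], [-0.288, -0.466, -0.837]] [ 0.47695343 -0.16086708  1.78063785]
top [[467.69662953409306, 0.0, 253.88315560307245], [0.0, 467.69662953409306, 184.84135641777124], [0.0, 0.0, 1.0]] [[0.012, -1.0, 0.0], [-0.976, -0.012, -0.219], [0.219, 0.002, -0.976]] [-0.0115602   0.56417303  1.83625223]
wrist [[280.3757143316584, 0.0, 253.00887551626883], [0.0, 280.3757143316584, 194.90522817719773], [0.0, 0.0, 1.0]] [[0.421, -0.907, -0.001], [-0.86, -0.399, 0.318], [-0.289, -0.133, -0.948]] [-0.62396635 -0.04126345  0.38073662]
```

View pics/scene0.png

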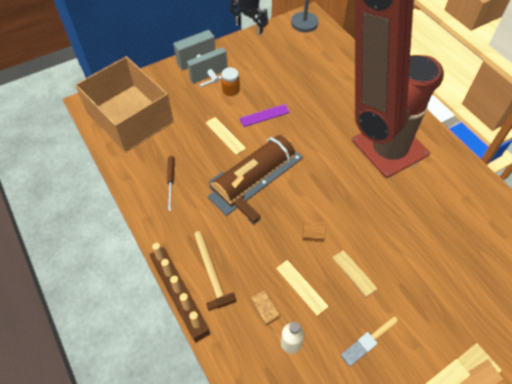

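View pics/top0.png

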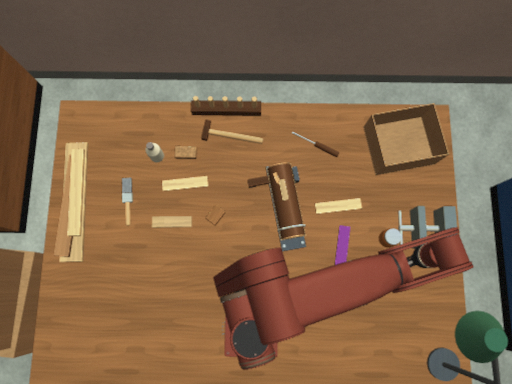

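View pics/wrist0.png

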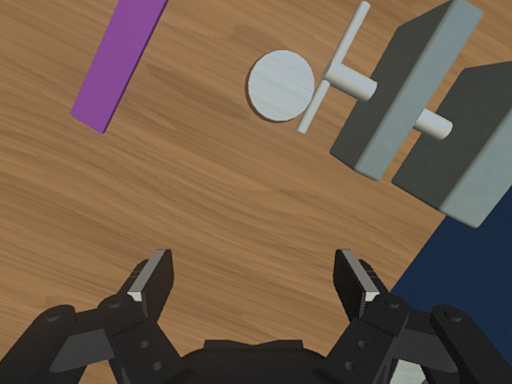

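```bash
cat > h.py <<'E'
import numpy as np,cv2
def load(n): return dict(np.load(f"pics/{n}.npz"))
def ray(d,u,v,z):
    K,R,t=d["camera_matrix"],d["R"],d["t"]
    c=-R.T@t; r=R.T@np.linalg.solve(K,np.array([u,v,1.])); return c+r*(z-c[2])/r[2]
def proj(d,X):
    p=d["camera_matrix"]@(d["R"]@np.asarray(X,float)+d["t"]); return p[:2]/p[2]
def cloud(d):
    K,R,t=d["camera_matrix"],d["R"],d["t"]
    v,u=np.mgrid[:384,:512]; z=d["range_z"]
    P=np.stack([(u-K[0,2])/K[0,0]*z,(v-K[1,2])/K[1,1]*z,z],-1)
    return (P-t)@R
E
python3 - <<'E'
from h import *
d=load("top0");f=d["frame"]
c=cv2.resize(f[120:260,100:380],None,fx=2.8,fy=2.8,interpolation=cv2.INTER_CUBIC);cv2.imwrite("pics/topz.png",c)
d2=load("scene0");c=cv2.resize(d2["frame"][110:350,140:420],None,fx=2.5,fy=2.5,interpolation=cv2.INTER_CUBIC);cv2.imwrite("pics/scz.png",c)
P=cloud(d);
for u,v in [(185,184),(172,222),(339,206),(160,222),(190,222),(285,200),(200,250)]: print(u,v,P[v,u].round(4),d["range_z"][v,u])
E
```

```text
185 184 [0.5763 0.2833 0.0093] 1.9540114
172 222 [0.4151 0.3286 0.0146] 1.9136864
339 206 [ 0.4899 -0.3566  0.0146] 1.9284148
160 222 [0.4147 0.3779 0.0135] 1.9148269
190 222 [ 0.4181  0.2569 -0.    ] 1.9284098
285 200 [ 0.493  -0.1274  0.1158] 1.8309128
200 250 [3.039e-01 2.114e-01 1.000e-04] 1.903192
```

View pics/topz.png

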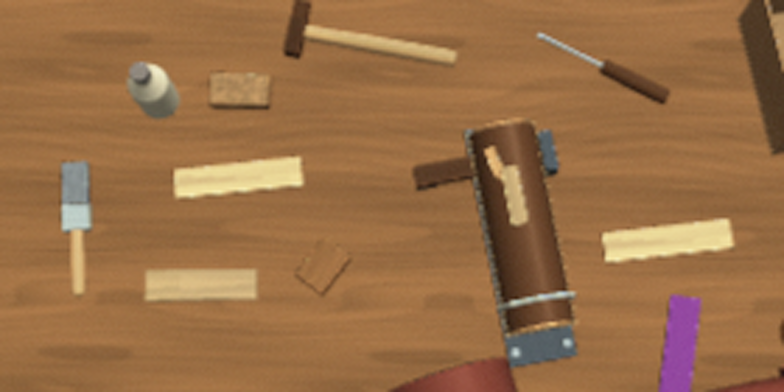

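View pics/scz.png

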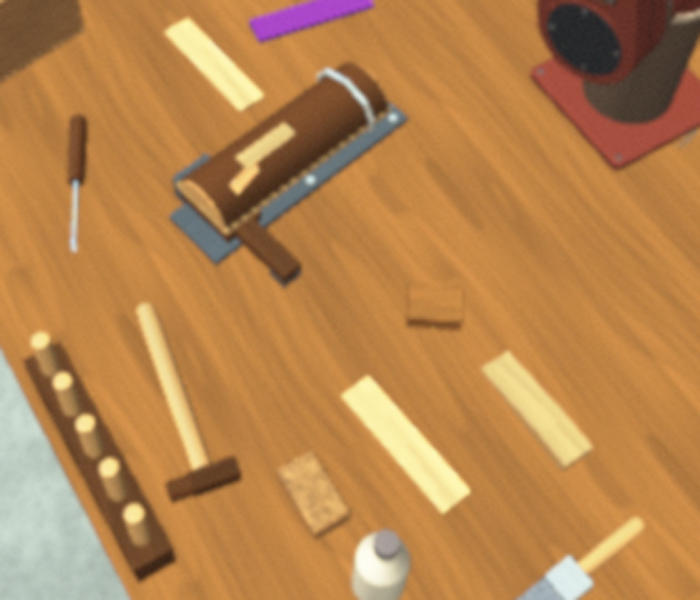

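```bash
cat > m.py <<'E'
from h import *
d=load("top0");f=d["frame"];hsv=cv2.cvtColor(f,cv2.COLOR_BGR2HSV)
s=load("scene0")
for n,im,zs in [("top",d,0.008),("scene",s,0.008)]:
    hsv=cv2.cvtColor(im["frame"],cv2.COLOR_BGR2HSV)
    m=((hsv[...,0]>15)&(hsv[...,0]<35)&(hsv[...,2]>150)&(hsv[...,1]<160)).astype(np.uint8)
    cs,_=cv2.findContours(m,cv2.RETR_EXTERNAL,cv2.CHAIN_APPROX_NONE)
    for c in cs:
        if cv2.contourArea(c)<150: continue
        W=np.array([ray(im,u,v,zs)[:2] for (u,v) in c[:,0].astype(float)])
        r=cv2.minAreaRect((W*1000).astype(np.float32))
        L=max(r[1]);S=min(r[1])
        if L>400: continue
        b=cv2.boxPoints(r);e=[b[1]-b[0],b[2]-b[1]];e=max(e,key=np.linalg.norm);a=np.degrees(np.arctan2(e[1],e[0]))%180
        print(n,c[:,0].mean(0).round(1),"ctr",np.round(r[0],1),"L",round(L,1),"S",round(S,1),"ang",round(a,1))
P=cloud(d)
for (u0,u1,v0,v1) in [(150,195,214,230)]:
    for u in range(u0,u1,2):
        print(u,(P[v0:v1:2,u,2]*1000).round(0).astype(int))
E
python3 m.py
```

```text
top [171.1 221.4] ctr [418.1 333.4] L 164.3 S 45.5 ang 90.7
top [338.  205.4] ctr [ 493.6 -354.8] L 194.4 S 49.7 ang 97.3
top [184.5 182.9] ctr [581.4 284.5] L 193.6 S 49.8 ang 96.9
top [281.2 185.7] ctr [ 576.5 -120.7] L 125.2 S 38.8 ang 20.5
top [185. 151.] ctr [720.3 288.4] L 89.5 S 44.3 ang 90.7
top [235.8 135.1] ctr [794.   75.5] L 236.8 S 22.4 ang 79.9
top [403.2 141.3] ctr [ 783.1 -643.7] L 219.7 S 192.8 ang 101.6
scene [465.9 371.2] ctr [343.7 739.1] L 206.8 S 109.9 ang 2.3
scene [292.2 337.8] ctr [693.6 401.9] L 86.4 S 69.2 ang 40.3
scene [380.5 333.4] ctr [464.  515.6] L 138.0 S 34.0 ang 11.4
scene [264.7 306.5] ctr [708.3 280.3] L 92.7 S 55.4 ang 90.2
scene [302.2 287.4] ctr [580.3 285.6] L 200.2 S 55.7 ang 97.2
scene [354.7 274.1] ctr [416.2 332.3] L 168.4 S 59.4 ang 92.2
scene [165.6 266.6] ctr [901.9  14.1] L 191.2 S 30.4 ang 90.3
scene [208.2 263.5] ctr [786.4  68.5] L 243.5 S 31.9 ang 79.6
scene [243. 172.] ctr [ 520.2 -176.4] L 137.2 S 43.1 ang 21.8
scene [500.3 162.5] ctr [-296.4  264.6] L 124.2 S 58.3 ang 5.5
scene [224.8 134.8] ctr [ 492.3 -353.5] L 207.0 S 58.3 ang 97.7
scene [117.   95.5] ctr [ 770.9 -764. ] L 331.3 S 297.6 ang 11.2
150 [ 3 -4  0  5  0  5  4  5]
152 [ 1 28 19 11 10 24 15 15]
154 [ 7 26 20 27 16 15 20 10]
156 [12 25 23 13 14 26 21 -7]
158 [ 2 22 22 26 22 23 21  9]
160 [-1 27 24 21 13 22 19  2]
162 [ 5 14 24 17 13 21 15  9]
164 [   4    8   23   25   10 1915   19   -1]
166 [11 17 16 15 21 19 16  2]
168 [-10  25  17  20  18  17  11   3]
170 [-4 13 12 16 14 13 11  3]
172 [-7  6 20 20 15 21 15  1]
174 [ 3  9  8 15 20 16 22  1]
176 [ 6 14 24 16 13 16 10 10]
178 [ 6 -1 14 22 11 14  9 -8]
180 [ 2 14 19 15 18  4  9  0]
182 [ 6  3 23  7 11 12 10  6]
184 [ 0  9  9 17  6 11  3  0]
186 [-3  8 14  9  4 17 15  2]
188 [   3    9   10    8 1915   -1    9    2]
190 [2 6 9 4 0 1 8 0]
192 [ 6 -1 -5 -3  6 -1 11 -7]
194 [-1  2 -1  2  0  7  4  8]
```

```bash
cat > st.py <<'E'
from rig import get_obs
import numpy as np
from scipy.spatial.transform import Rotation as Ro
def T():
    o=get_obs();return o,Ro.from_euler("xyz",o["eef_rot"]).as_matrix(),o["eef_pos"]
def go(x,y,z,yawdeg=None):
    """print delta in tool cm to reach world point, and twist for jaw axis angle yawdeg (mod 180)"""
    o,R,p=T();d=R.T@(np.array([x,y,z])-p)*100
    a=np.degrees(np.arctan2(R[1,1],R[0,1]))
    s="";
    if yawdeg is not None:
        e=(yawdeg-a+90)%180-90; s=f"twist(world yaw err {e:.1f}deg)-> tool twist {-np.radians(e):.3f}"
    print("t",round(o["t"],2),"delta tool",d.round(2),"jaw ang",round(a,2),s,"q6",o["q"][5].round(3),"F",o["force"].round(2))
    return d
E
python3 - <<'E'
from st import *
from h import load
o,R,p=T();print(R.round(3))
w=load("wrist0");c=-w["R"].T@w["t"];print("cam rel TCP in tool",(R.T@(c-p)).round(4), "optical in tool",(R.T@w["R"][2]).round(3))
go(0.50,0.10,0.33,5)
E
```

```text
[[-0.     0.421 -0.907]
 [ 0.001 -0.907 -0.421]
 [-1.    -0.002 -0.   ]]
cam rel TCP in tool [-0.1429 -0.0003 -0.0818] optical in tool [0.948 0.    0.318]
t 0.15 delta tool [ -9.87 -50.48 -49.55] jaw ang -65.09 twist(world yaw err 70.1deg)-> tool twist -1.223 q6 -0.126 F [-0.57 -0.3   0.03]
```

move_arm(steps=[-2,-3,-3,0,-2,-3,-3,0,-2,-3,-3,0,-2,-3,-3,0,-1,-3.4,-3.4,0])

```text
t: 0.65
eef_pos: [0.3385, -0.3615, 0.3231]
eef_rot: [1.726, 1.568, -0.982]
force: [0.7, -1.5, -0.4]
grip_width: 0.0856
```

move_arm(steps=[0,-3.4,-3.4,0,0,-3.4,-3.4,0,0,-3.4,-3.4,0,0,-3.4,-3.4,0,0,-3.4,-3.4,0])

```text
t: 1.15
eef_pos: [0.4208, -0.1346, 0.3213]
eef_rot: [2.353, 1.57, -0.354]
force: [1.4, 0.8, 0.4]
grip_width: 0.0853
```

move_arm(steps=[0,-3.4,-3.4,0,0,-3.4,-3.4,0,0,-3.4,-3.4,0,0,-3.4,-3.4,0,0,-3.4,-3.4,0])

```text
t: 1.65
eef_pos: [0.5034, 0.0914, 0.3212]
eef_rot: [1.99, 1.571, -0.716]
force: [1.0, -0.8, 1.0]
grip_width: 0.0857
```

move_arm(steps=[0,0,0,-0.14,0,0,0,-0.14,0,0,0,-0.14,0,0,0,-0.14,0,0,0,-0.14])

```text
t: 2.15
eef_pos: [0.503, 0.0894, 0.3209]
eef_rot: [-1.122, 1.57, -3.122]
force: [0.1, -0.5, -1.0]
grip_width: 0.0854
```

move_arm(steps=[0,0,0,-0.14,0,0,0,-0.14,0,0,0,-0.14,0,0,0,-0.14,0,0,0,-0.0])

```text
t: 2.65
eef_pos: [0.5031, 0.0893, 0.321]
eef_rot: [-1.657, 1.57, -3.103]
force: [-0.1, -0.2, -0.7]
grip_width: 0.0852
```

```bash
cat > snap.py <<'E'
import sys
from rig import vision
import cv2,numpy as np
for a in sys.argv[1:]:
    n,tag=a.split(":")
    d=vision.get_image(n);cv2.imwrite(f"pics/{n}{tag}.png",d["frame"]);np.savez(f"pics/{n}{tag}.npz",**d)
E
python3 snap.py wrist:1 top:1
python3 -c "
from st import *
print(T()[2]);go(0.5,.1,.33,5)"
```

```text
[0.50309052 0.08927207 0.32110129]
t 2.75 delta tool [-0.89 -0.18 -1.1 ] jaw ang 6.89 twist(world yaw err -1.9deg)-> tool twist 0.033 q6 -0.099 F [-0.01  0.39 -0.06]
```

View pics/wrist1.png

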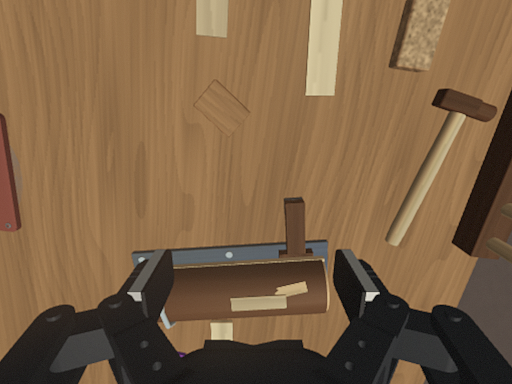

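```bash
python3 - <<'E'
from h import *
d=load("wrist1");c=cv2.resize(d["frame"][185:335,120:345],None,fx=3.5,fy=3.5,interpolation=cv2.INTER_CUBIC);cv2.imwrite("pics/w1z.png",c)
E
```

```text
(no output)
```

View pics/w1z.png

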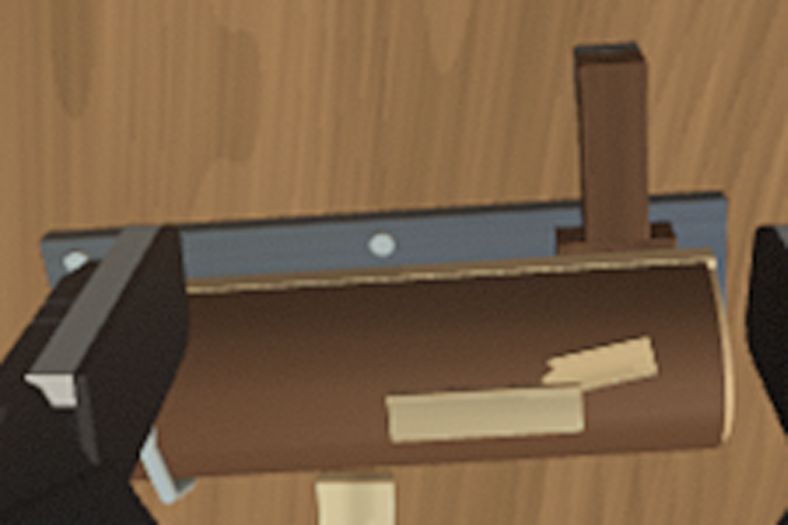

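```bash
cat > seat.py <<'E'
from h import *
d=load("wrist1")
q=lambda a,b:(120+(a+.5)/3.5-.5,185+(b+.5)/3.5-.5)
L=ray(d,*q(581,61),.03);Rr=ray(d,*q(647,60),.03);print("tongue end",L,Rr,np.linalg.norm(L-Rr))
L2=ray(d,*q(583,240),.03);R2=ray(d,*q(648,238),.03);print("tongue root",L2,R2,np.linalg.norm(L2-R2))
B1=ray(d,*q(557,246),.03);B2=ray(d,*q(674,238),.03);print("block",B1,B2,np.linalg.norm(B1-B2))
# orientations
a=(L+Rr-L2-R2);print("tongue dir",np.degrees(np.arctan2(a[1],a[0])),np.linalg.norm(a)/2)
b=B2-B1;print("block",np.degrees(np.arctan2(b[1],b[0])))
for z in (.05,.062):
  e1=ray(d,*q(190,289),z);e2=ray(d,*q(712,255),z);e=e2-e1;print("log",e1,e2,np.degrees(np.arctan2(e[1],e[0])))
p1=ray(d,*q(45,235),.005);p2=ray(d,*q(722,193),.005);p=p2-p1;print("plate",p1,p2,np.degrees(np.arctan2(p[1],p[0])),np.linalg.norm(p))
E
python3 seat.py
```

```text
tongue end [0.5655377  0.02011684 0.03      ] [0.59626838 0.02447932 0.03      ] 0.031038782578161523
tongue root [ 0.58195521 -0.07416591  0.03      ] [ 0.61410642 -0.06898154  0.03      ] 0.03256651979083542
block [ 0.56953696 -0.07917579  0.03      ] [ 0.62704033 -0.06735726  0.03      ] 0.05870532375457538
tongue dir 100.34039472187746 0.09542157792577839
block 11.614135597787362
log [ 0.39213339 -0.11351538  0.05      ] [ 0.64076305 -0.06323087  0.05      ] 11.43364888852938
log [ 0.39504407 -0.10527493  0.062     ] [ 0.63646694 -0.05644798  0.062     ] 11.433648888529381
plate [ 0.30383246 -0.12082119  0.005     ] [ 0.6545368  -0.05177327  0.005     ] 11.138139068347835 0.35743691481101986
```

move_arm(steps=[1,2.5,-3,-0.03,1,2.5,-3,-0.03,1,2.5,-3,0,0.5,2,-2.5,0,0,0,0,0])

```text
t: 3.25
eef_pos: [0.5787, 0.2208, 0.2839]
eef_rot: [-1.903, 1.568, 2.993]
force: [-1.2, -0.4, 1.0]
grip_width: 0.0852
```

```bash
python3 snap.py wrist:2
python3 -c "
from st import *
print(T()[2]);go(0.575,.32,.15,7)
from h import *
d=load('wrist2');c=cv2.resize(d['frame'][230:384,140:360],None,fx=3.5,fy=3.5,interpolation=cv2.INTER_CUBIC);cv2.imwrite('pics/w2z.png',c)"
```

```text
[0.57834542 0.21920517 0.28472631]
t 3.3 delta tool [13.47  1.55 -9.97] jaw ang 10.53 twist(world yaw err -3.5deg)-> tool twist 0.062 q6 0.051 F [ 0.3  -0.48 -0.15]
```

View pics/w2z.png

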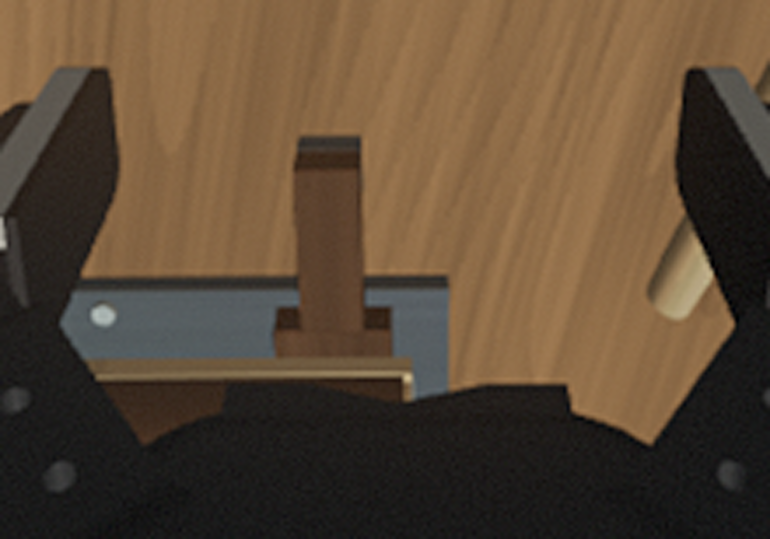

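View pics/wrist2.png

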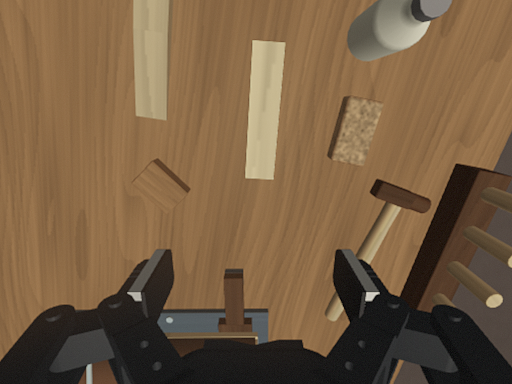

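```bash
cat > seat2.py <<'E'
from h import *
w1=load("wrist1");w2=load("wrist2")
q1=lambda a,b:(120+(a+.5)/3.5-.5,185+(b+.5)/3.5-.5)
q2=lambda a,b:(140+(a+.5)/3.5-.5,230+(b+.5)/3.5-.5)
yd=np.array([-np.sin(np.radians(11)),np.cos(np.radians(11)),0]);xd=np.array([yd[1],-yd[0],0])
L=ray(w2,*q2(296,168),.03);R=ray(w2,*q2(361,168),.03);print("tongue end",L,R,np.linalg.norm(L-R),"mid",(L+R)/2)
B1=ray(w2,*q2(275,332),.03);B2=ray(w2,*q2(392,332),.03);print("block",B1,B2,np.linalg.norm(B1-B2),(B1+B2)/2)
m=(B1+B2)/2; t=(L+R)/2
print("dirs",np.degrees(np.arctan2(*(B2-B1)[[1,0]])),np.degrees(np.arctan2(*(t-m)[[1,0]])),np.linalg.norm(t-m))
S1=t-.135*yd;S2=m-.04*yd;print("seat",S1,S2)
# edge heights: column above x~0 ; edge pixel in view -> intersect plane y_s=.05
for nm,w,px,S in [("w1",w1,q1(640,258),None),("w1",w1,q1(640,263),None),("w2",w2,q2(330,358),None),("w2b",w2,q2(330,362),None)]:
  for S in (np.array([.6063,-.1112,0]),(S1+S2)/2):
    a=ray(w,*px,0);b=ray(w,*px,.1);ya=(a-S)@yd;yb=(b-S)@yd;z=(.05-ya)/(yb-ya)*.1;print(nm,"edge z",z.round(4), "y at z=.06", (ya+(yb-ya)*.6).round(4))
# expected rows of features
S=np.array([.6063,-.1112,0])
for nm,w,o in (("w1",w1,(120,185)),("w2",w2,(140,230))):
  for l,X in [("tongue bot",S+.135*yd),("tongue top",S+.135*yd+[0,0,.03]),("blk bot",S+.04*yd+.028*xd),("blk top",S+.04*yd+.028*xd+[0,0,.03])]+[(f"edge gap {g}",S+.05*yd+[0,0,.03+g/1000]) for g in (20,24,28,32)]:
    p=proj(w,X);print(nm,l,((p-o)*3.5).round(0))
E
python3 seat2.py
```

```text
tongue end [0.56659564 0.01924558 0.03      ] [0.59687141 0.02491814 0.03      ] 0.03080260645474852 mid [0.58173353 0.02208186 0.03      ]
block [ 0.57074863 -0.07870174  0.03      ] [ 0.62885768 -0.06777802  0.03      ] 0.05912688332284505 [ 0.59980315 -0.07323988  0.03      ]
dirs 10.64658579036924 100.73388814674604 0.09701930615689286
seat [ 0.60749274 -0.11043781  0.03      ] [ 0.60743551 -0.11250497  0.03      ]
w1 edge z 0.0642 y at z=.06 0.0474
w1 edge z 0.0634 y at z=.06 0.0479
w1 edge z 0.0684 y at z=.06 0.0447
w1 edge z 0.0677 y at z=.06 0.0452
w2 edge z 0.0585 y at z=.06 0.0515
w2 edge z 0.058 y at z=.06 0.052
w2b edge z 0.0609 y at z=.06 0.0491
w2b edge z 0.0604 y at z=.06 0.0496
w1 tongue bot [603.  40.]
w1 tongue top [612.  61.]
w1 blk bot [660. 206.]
w1 blk top [671. 235.]
w1 edge gap 20 [621. 242.]
w1 edge gap 24 [622. 246.]
w1 edge gap 28 [624. 251.]
w1 edge gap 32 [625. 255.]
w2 tongue bot [329. 132.]
w2 tongue top [325. 168.]
w2 blk bot [387. 286.]
w2 blk top [386. 328.]
w2 edge gap 20 [327. 343.]
w2 edge gap 24 [327. 349.]
w2 edge gap 28 [326. 356.]
w2 edge gap 32 [325. 363.]
```

```bash
cat > pc.py <<'E'
from h import *
import sys
def rects(n,z=.008,crop=None):
    im=load(n);hsv=cv2.cvtColor(im["frame"],cv2.COLOR_BGR2HSV)
    m=((hsv[...,0]>15)&(hsv[...,0]<35)&(hsv[...,2]>140)&(hsv[...,1]<125)).astype(np.uint8)
    m=cv2.morphologyEx(m,cv2.MORPH_OPEN,np.ones((3,3)))
    cs,_=cv2.findContours(m,cv2.RETR_EXTERNAL,cv2.CHAIN_APPROX_NONE)
    for c in cs:
        if cv2.contourArea(c)<200: continue
        W=np.array([ray(im,u,v,z)[:2] for (u,v) in c[:,0].astype(float)])
        r=cv2.minAreaRect((W*1000).astype(np.float32));b=cv2.boxPoints(r)
        e=max([b[1]-b[0],b[2]-b[1]],key=np.linalg.norm);a=np.degrees(np.arctan2(e[1],e[0]))%180
        print(n,c[:,0].min(0),c[:,0].max(0),"ctr",np.round(r[0],1),"LS",np.round(sorted(r[1]),1),"ang",round(a,1))
if __name__=="__main__": rects(sys.argv[1],float(sys.argv[2]))
E
python3 pc.py wrist2 .008
python3 -c "
from st import *
go(0.572,.3545,.05,7)"
```

```text
wrist2 [362 205] [400 263] ctr [807.4 133.4] LS [ 20.2 109.9] ang 80.2
wrist2 [333  99] [383 165] ctr [720.7 286.1] LS [50.2 92. ] ang 89.9
wrist2 [245  40] [285 179] ctr [580.9 285.1] LS [ 45.5 191.2] ang 97.0
wrist2 [378  17] [429  51] ctr [739.8 418.3] LS [39.2 66.5] ang 4.0
wrist2 [131   0] [168 120] ctr [416.3 324.8] LS [ 47.5 150.1] ang 94.9
t 3.3 delta tool [ 23.47   1.91 -13.42] jaw ang 10.53 twist(world yaw err -3.5deg)-> tool twist 0.062 q6 0.051 F [ 0.3  -0.48 -0.15]
```

move_arm(steps=[3,0.4,-3,0.03,4,0.4,-2.5,0.03,4,0.4,-2.6,0,4,0.4,-2.6,0,4,0.3,-2.6,0])

```text
t: 3.8
eef_pos: [0.5788, 0.352, 0.0958]
eef_rot: [1.528, 1.57, 0.078]
force: [1.0, -0.1, 0.2]
grip_width: 0.0854
```

move_arm(steps=[3,0,0,0,0,0,0,0,0,0,0,0])

```text
t: 4.1
eef_pos: [0.5785, 0.3512, 0.0669]
eef_rot: [-0.837, 1.57, -2.286]
force: [0.7, -0.6, 0.5]
grip_width: 0.0853
```

```bash

python3 -c "
from st import *
go(0.572,.3545,.003,7);print(T()[2])"
```

```text
t 4.1 delta tool [ 6.39 -0.6  -0.41] jaw ang 7.0 twist(world yaw err -0.0deg)-> tool twist 0.000 q6 0.307 F [ 0.72 -0.56  0.45]
[0.57851381 0.35116521 0.06688552]
```

move_arm(steps=[2,-0.6,-0.4,0,2,0,0,0,0,0,0,0,0,0,0,0,0,0,0,0], hand=-0.3)

```text
t: 4.6
eef_pos: [0.574, 0.3558, 0.0293]
eef_rot: [1.87, 1.567, 0.423]
force: [-0.6, 0.2, 0.5]
grip_width: 0.0551
```

```bash
python3 snap.py wrist:3 
python3 -c "
from st import *
go(0.572,.3545,.003,7);print(T()[2])"; python3 pc.py wrist3 .008
```

```text
t 4.65 delta tool [ 2.61 -0.2   0.11] jaw ang 7.07 twist(world yaw err -0.1deg)-> tool twist 0.001 q6 0.315 F [-0.26 -0.01 -0.04]
[0.57378228 0.35584721 0.0290614 ]
wrist3 [432 310] [502 358] ctr [736. 293.] LS [42.6 52. ] ang 179.7
wrist3 [215 199] [288 344] ctr [578.4 322.4] LS [ 48.8 115.7] ang 96.9
wrist3 [  0 118] [ 61 336] ctr [432.1 329.3] LS [ 42.8 159.5] ang 81.1
```

View pics/wrist3.png

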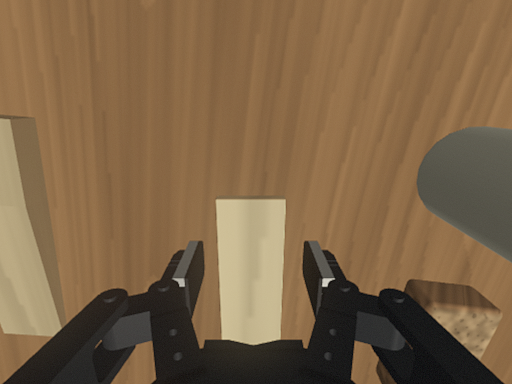

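move_arm(steps=[1.5,-0.15,0,0,0.8,0,0,0,0.3,0,0,0,0,0,0,0])

```text
t: 5.05
eef_pos: [0.5694, 0.3549, -0.0013]
eef_rot: [-1.261, 1.568, -2.708]
force: [0.9, -0.6, -0.7]
grip_width: 0.0557
```

move_arm(steps=[0.2,0,0,0,0,0,0,0])

```text
t: 5.25
eef_pos: [0.5706, 0.3553, -0.0018]
eef_rot: [1.432, 1.571, -0.014]
force: [-0.3, -0.2, 0.0]
grip_width: 0.0555
```

move_arm(steps=[0.2,0,0,0,0,0,0,0])

```text
t: 5.45
eef_pos: [0.5705, 0.3553, -0.0037]
eef_rot: [1.083, 1.571, -0.364]
force: [-0.3, -0.1, -0.6]
grip_width: 0.0554
```

move_arm(steps=[0.2,0,0,0,0,0,0,0])

```text
t: 5.65
eef_pos: [0.5707, 0.3554, -0.004]
eef_rot: [1.039, 1.571, -0.408]
force: [-3.5, -2.1, 9.9]
grip_width: 0.0557
```

move_arm(steps=[0.15,0,0,0,0,0,0,0])

```text
t: 5.85
eef_pos: [0.5708, 0.3554, -0.0041]
eef_rot: [-0.514, 1.57, -1.96]
force: [-7.5, -4.8, 18.1]
grip_width: 0.0558
```

move_arm(steps=[-0.6,0,0,0,0,0,0,0])

```text
t: 6.05
eef_pos: [0.5713, 0.3557, 0.0]
eef_rot: [1.896, 1.569, 0.45]
force: [-0.3, 0.2, 0.1]
grip_width: 0.0553
```

move_arm(steps=[0,0,0,0,0,0,0,0,0,0,0,0,0,0,0,0], hand=1, grip_force=60)

```text
t: 6.45
eef_pos: [0.5711, 0.3555, -0.0007]
eef_rot: [1.884, 1.57, 0.437]
force: [0.5, 0.1, 4.8]
grip_width: 0.042
```

move_arm(steps=[-0.5,0,0,0,-1,0,0,0,-3,0,0,0,-3,0,0,0,0,0,0,0])

```text
t: 6.95
eef_pos: [0.5738, 0.3569, 0.0798]
eef_rot: [1.893, 1.562, 0.446]
force: [1.0, 0.4, 0.9]
grip_width: 0.0418
```

```bash
python3 snap.py wrist:4 scene:4
python3 -c "
from st import *
go(0.572,.3545,.003,7);print(T()[2])
from h import *
c=cv2.resize(load('scene4')['frame'][200:350,200:420],None,fx=3.5,fy=3.5);cv2.imwrite('pics/s4z.png',c)"
```

```text
t 7.05 delta tool [7.21 0.07 0.12] jaw ang 7.11 twist(world yaw err -0.1deg)-> tool twist 0.002 q6 0.316 F [ 0.17 -0.26 -0.1 ]
[0.57105984 0.35557814 0.07509799]
```

View pics/wrist4.png

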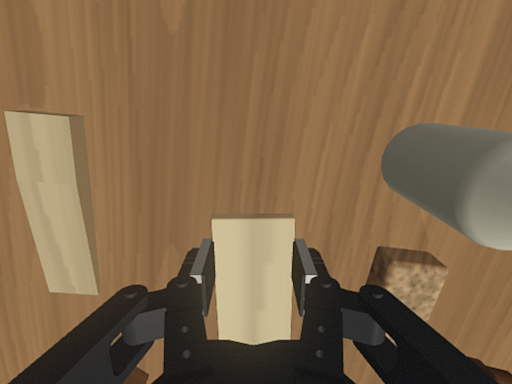

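View pics/s4z.png

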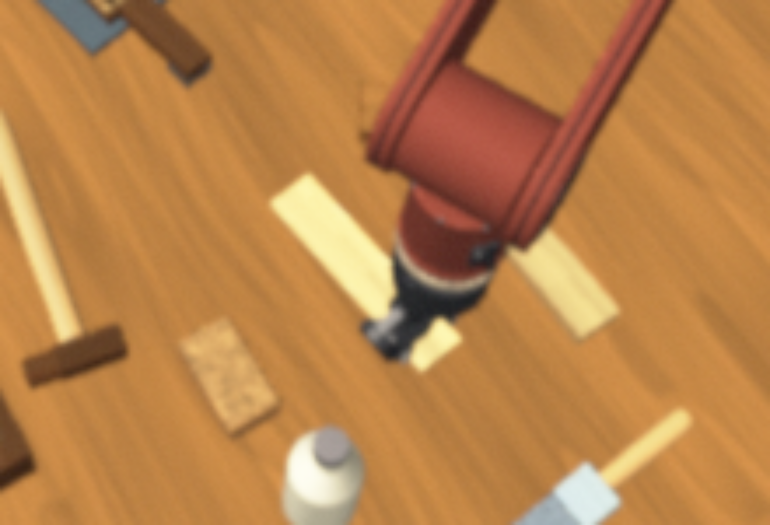

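```bash
cat >> st.py <<'E'
SEAT=np.array([.607,-.1113,.03]);A=np.radians(10.9)
YD=np.array([-np.sin(A),np.cos(A),0]);XD=np.array([np.cos(A),np.sin(A),0])
def gs(x,y,z):
    "seat-frame mm"
    P=SEAT+XD*x/1000+YD*y/1000+np.array([0,0,z/1000])
    o,R,p=T();r=(p-SEAT)*1000;print("now seat frame mm",np.round([r@XD,r@YD,r[2]],1))
    return go(*P,10.9)
E
python3 -c "
from st import *
gs(0,250,40)"
```

```text
now seat frame mm [ 53.  465.3  45.1]
t 7.05 delta tool [ 0.49 -3.86 21.83] jaw ang 7.11 twist(world yaw err 3.8deg)-> tool twist -0.066 q6 0.316 F [ 0.17 -0.26 -0.1 ]
```

move_arm(steps=[0,-0.7,3,0,0,-0.8,4.5,0,0,-0.8,4.8,0,0,-0.8,4.8,0,0,-0.8,4.7,0])

```text
t: 7.55
eef_pos: [0.5568, 0.1323, 0.072]
eef_rot: [-1.58, 1.568, -3.027]
force: [1.2, -0.7, -0.2]
grip_width: 0.0417
```

move_arm(steps=[0,0,0,-0.035,0,0,0,-0.03,0,0,0,0,0,0,0,0])

```text
t: 7.95
eef_pos: [0.5582, 0.135, 0.0732]
eef_rot: [-1.822, 1.57, 3.08]
force: [0.2, -0.2, -0.1]
grip_width: 0.042
```

```bash
python3 snap.py wrist:5 scene:5
python3 -c "
from st import *
gs(0,240,4)
from h import *
c=cv2.resize(load('scene5')['frame'][110:260,160:380],None,fx=3.5,fy=3.5);cv2.imwrite('pics/s5z.png',c)"
```

```text
now seat frame mm [ -1.1 251.2  43.5]
t 8.05 delta tool [3.95 0.11 1.12] jaw ang 10.9 twist(world yaw err 0.0deg)-> tool twist -0.000 q6 -0.09 F [-0.27 -0.76 -0.71]
```

View pics/s5z.png

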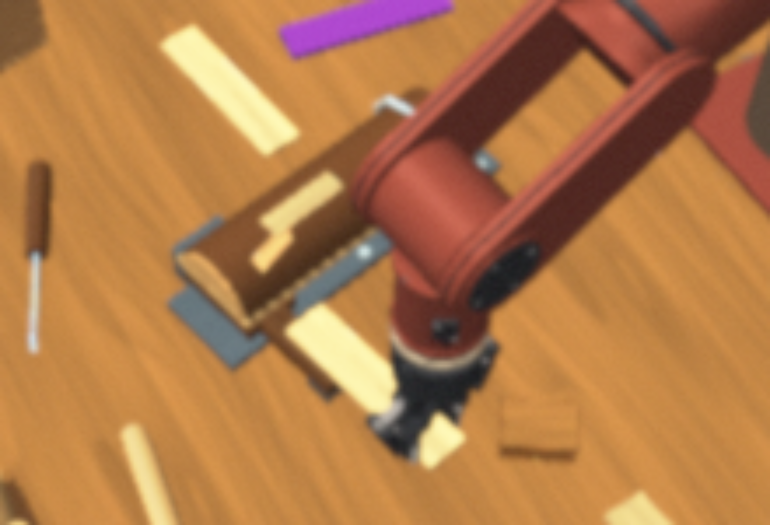

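View pics/wrist5.png

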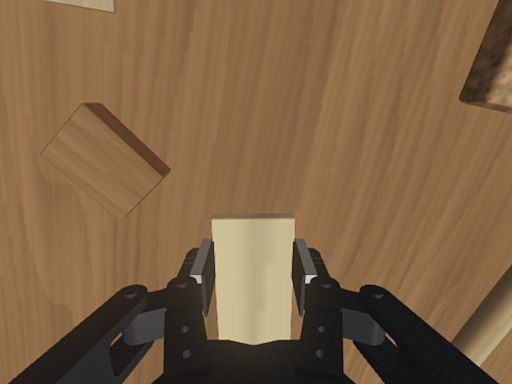

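move_arm(steps=[2,0.1,0,0,1.7,0,0,0,0,0,0,0])

```text
t: 8.35
eef_pos: [0.5573, 0.1349, 0.0342]
eef_rot: [-1.665, 1.566, -3.046]
force: [-1.0, -0.1, -1.6]
grip_width: 0.0422
```

```bash
python3 snap.py scene:6
python3 -c "
from st import *
gs(0,111,4)
from h import *
c=cv2.resize(load('scene6')['frame'][110:260,160:380],None,fx=3.5,fy=3.5);cv2.imwrite('pics/s6z.png',c)"
```

```text
now seat frame mm [ -1.2 250.9   5.5]
t 8.4 delta tool [ 0.15  0.13 13.99] jaw ang 10.88 twist(world yaw err 0.0deg)-> tool twist -0.000 q6 -0.09 F [-0.77  0.71 -0.85]
```

View pics/s6z.png

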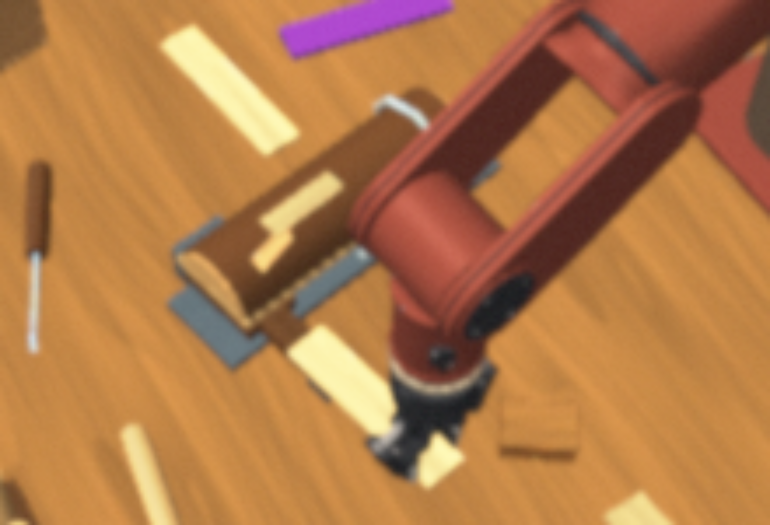

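move_arm(steps=[0,0.1,2.5,0,0,0,3,0,0,0,3,0,0,0,2.5,0,0,0,0,0])

```text
t: 8.9
eef_pos: [0.5832, 0.0239, 0.0384]
eef_rot: [1.025, 1.568, -0.359]
force: [-0.1, 0.8, 0.4]
grip_width: 0.0422
```

```bash

python3 -c "
from st import *
gs(0,111,4)"
```

```text
now seat frame mm [  2.1 137.3   8.4]
t 8.9 delta tool [ 0.45 -0.21  2.63] jaw ang 10.68 twist(world yaw err 0.2deg)-> tool twist -0.004 q6 -0.28 F [-0.13  0.77  0.45]
```

move_arm(steps=[0.2,-0.15,1,0,0,0,0.6,0,0,0,0.3,0,0,0,0,0])

```text
t: 9.3
eef_pos: [0.5835, 0.0077, 0.0349]
eef_rot: [2.641, 1.571, 1.259]
force: [0.4, 0.5, -0.3]
grip_width: 0.0419
```

```bash

python3 -c "
from st import *
gs(0,111,4)"
```

```text
now seat frame mm [ -0.6 121.3   4.9]
t 9.3 delta tool [0.09 0.06 1.03] jaw ang 10.84 twist(world yaw err 0.1deg)-> tool twist -0.001 q6 -0.311 F [ 0.44  0.48 -0.35]
```

move_arm(steps=[0.3,0,0.5,0,0,0,0.3,0,0,0,0.2,0,0,0,0,0])

```text
t: 9.7
eef_pos: [0.5854, -0.0025, 0.0318]
eef_rot: [-2.474, 1.571, 2.427]
force: [0.1, -0.9, -0.1]
grip_width: 0.0417
```

move_arm(steps=[0,0,0.2,0,0,0,0.1,0,0,0,0,0])

```text
t: 10.0
eef_pos: [0.5853, -0.0028, 0.0315]
eef_rot: [-2.989, 1.567, 1.912]
force: [-0.6, 10.4, -0.3]
grip_width: 0.0419
```

```bash

python3 -c "
from st import *
gs(0,111,0)"
```

```text
now seat frame mm [ -0.8 110.7   1.5]
t 10.0 delta tool [ 0.15  0.08 -0.03] jaw ang 10.83 twist(world yaw err 0.1deg)-> tool twist -0.001 q6 -0.333 F [-0.63 10.38 -0.32]
```

move_arm(steps=[0.15,0,0,0,0.1,0,0,0,0,0,-0.2,0,0,0,0,0])

```text
t: 10.4
eef_pos: [0.5855, -0.0026, 0.0294]
eef_rot: [2.681, 1.57, 1.3]
force: [0.1, 3.8, -0.8]
grip_width: 0.0422
```

move_arm(steps=[0,0,0,0,0,0,0,0,0,0,0,0,0,0,0,0], hand=-0.25)

```text
t: 10.8
eef_pos: [0.5856, -0.0037, 0.0293]
eef_rot: [0.433, 1.571, -0.949]
force: [0.1, 0.6, 0.2]
grip_width: 0.0534
```

move_arm(steps=[-2,0,0,0,-4,0,0,0,-4,0,0,0,-4,0,-2,0,0,0,0,0])

```text
t: 11.3
eef_pos: [0.5858, 0.0173, 0.1767]
eef_rot: [1.339, 1.559, -0.042]
force: [0.8, -0.5, -0.1]
grip_width: 0.0534
```

```bash
python3 snap.py wrist:7 scene:7; python3 pc.py wrist7 .038
python3 -c "
from st import *
gs(0,111,0)
from h import *
c=cv2.resize(load('scene7')['frame'][110:260,160:380],None,fx=3.5,fy=3.5);cv2.imwrite('pics/s7z.png',c)"
```

```text
wrist7 [129 351] [156 383] ctr [ 491.  -260.7] LS [34.9 58.7] ang 97.1
wrist7 [195 301] [254 341] ctr [ 586.3 -166.4] LS [50.5 79.1] ang 22.7
wrist7 [270 187] [296 235] ctr [623.4  -8.9] LS [26.7 56.4] ang 97.5
wrist7 [226 163] [275 260] ctr [591.6 -18. ] LS [ 51.3 113.6] ang 101.4
wrist7 [385  46] [511 251] ctr [775.3  77.8] LS [ 20.8 222.4] ang 80.1
now seat frame mm [  0.2 130.  140.8]
t 11.4 delta tool [14.08 -0.07  1.88] jaw ang 10.87 twist(world yaw err 0.0deg)-> tool twist -0.001 q6 -0.297 F [-1.04  0.77 -0.49]
```

View pics/wrist7.png

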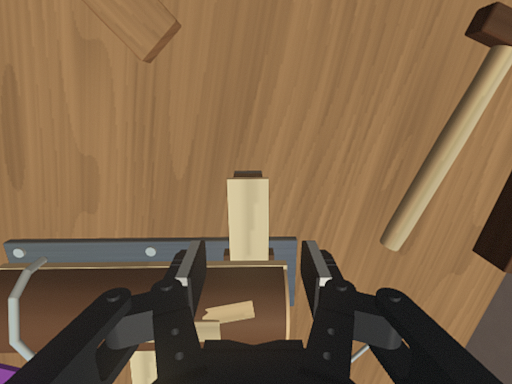

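View pics/s7z.png

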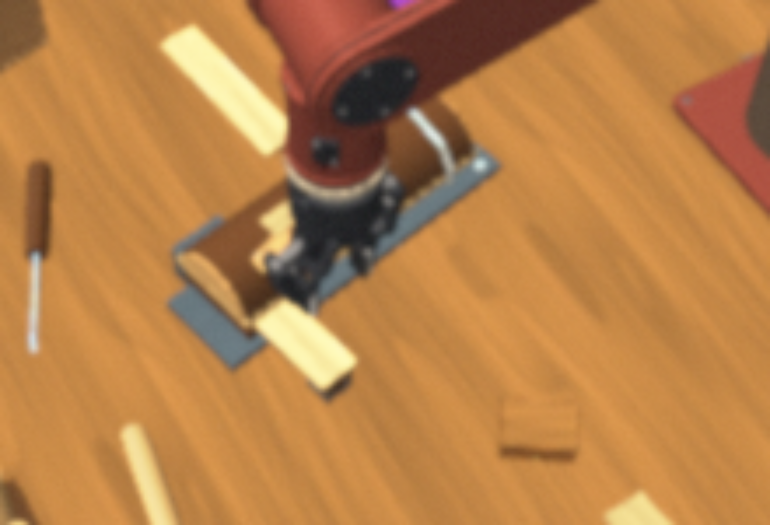

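```bash
python3 - <<'E'
from h import *
from st import SEAT,XD,YD,go
d=load("wrist7")
c=cv2.resize(d["frame"][160:290,190:310],None,fx=5,fy=5,interpolation=cv2.INTER_CUBIC);cv2.imwrite("pics/w7z.png",c)
for u,v,z in [(227,179,.038),(268,180,.038),(231,258,.038),(269,258,.038)]:
    r=(ray(d,u,v,z)-SEAT)*1000;print(u,v,(r@XD).round(1),(r@YD).round(1))
for g in (20,24,28,32): print(g,((proj(d,SEAT+.05*YD+[0,0,g/1000])-[190,160])*5).round(0))
go(.502,-.4253,.15,7.2)
E
```

```text
227 179 -22.2 134.8
268 180 20.5 133.5
231 258 -20.5 40.9
269 258 23.1 40.5
20 [294. 482.]
24 [294. 492.]
28 [294. 502.]
32 [294. 512.]
t 11.4 delta tool [  2.08 -16.25  41.86] jaw ang 10.87 twist(world yaw err -3.7deg)-> tool twist 0.064 q6 -0.297 F [-1.04  0.77 -0.49]
```

View pics/w7z.png

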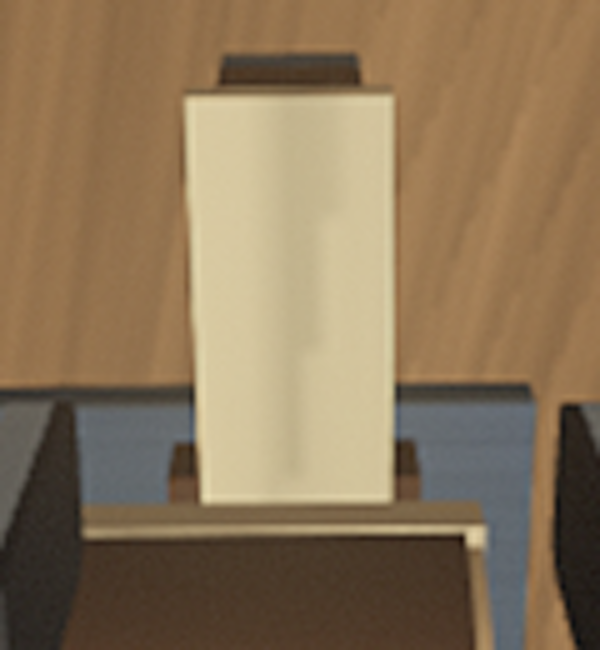

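```bash
python3 -c "
from st import *
go(.484,-.285,.17,7.3)"
```

```text
t 11.4 delta tool [  0.07 -15.37  27.74] jaw ang 10.87 twist(world yaw err -3.6deg)-> tool twist 0.062 q6 -0.297 F [-1.04  0.77 -0.49]
```

move_arm(steps=[0,-2.2,3.9,0,0,-2.2,3.9,0,0,-2.2,3.9,0,0,-2.2,3.9,0,0,-2.2,4,0])

```text
t: 11.9
eef_pos: [0.5085, -0.1981, 0.1671]
eef_rot: [-2.219, 1.567, 2.683]
force: [1.4, 0.6, 0.1]
grip_width: 0.0533
```

move_arm(steps=[0,-2.2,4.1,0,0,-2.2,4,0,0,0,0,0.06,0,0,0,0])

```text
t: 12.3
eef_pos: [0.4807, -0.2856, 0.167]
eef_rot: [-2.363, 1.567, 2.474]
force: [0.8, 0.4, -0.6]
grip_width: 0.0535
```

```bash
python3 snap.py wrist:8;  python3 pc.py wrist8 .008;python3 -c "
from st import *
go(.484,-.285,.04,7.3)"
```

```text
wrist8 [221 193] [236 226] ctr [ 456.5 -326.2] LS [17.4 41.1] ang 96.0
wrist8 [236 156] [288 301] ctr [ 496.6 -353.8] LS [ 56.9 191.4] ang 95.3
wrist8 [151  70] [169  95] ctr [ 375.7 -198.5] LS [ 9.2 25.4] ang 124.3
wrist8 [397  65] [452  78] ctr [ 634.4 -156. ] LS [ 9.  53.8] ang 11.2
t 12.35 delta tool [12.72  0.3   0.1 ] jaw ang 7.35 twist(world yaw err -0.1deg)-> tool twist 0.001 q6 -0.804 F [ 0.03  0.05 -0.02]
```

View pics/wrist8.png

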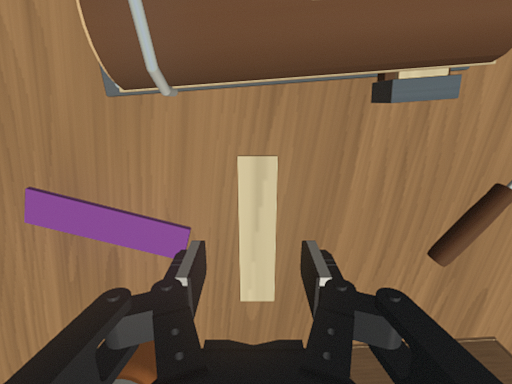

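```bash
python3 - <<'E'
from h import *
d=load("wrist8")
C=[ray(d,u,v,.008) for u,v in [(238,156),(277.5,156),(274.5,300.5),(240,300.5)]]
c=np.mean(C,0);a=(C[0]+C[1]-C[2]-C[3])/2;print(c,np.linalg.norm(a),np.degrees(np.arctan2(a[1],a[0])))
a/=np.linalg.norm(a);print("grip",c+.07*a, "purple",ray(d,190,230,.008),ray(d,180,258,.008))
g=c+.07*a
from st import go; go(g[0],g[1],.0,np.degrees(np.arctan2(a[1],a[0]))-90)
E
```

```text
[ 0.49391666 -0.3536595   0.008     ] 0.18922887858153936 97.24807745517136
grip [ 0.48508507 -0.28421886  0.008     ] purple [ 0.41368373 -0.3575541   0.008     ] [ 0.4035101  -0.39701643  0.008     ]
t 12.35 delta tool [16.72  0.43  0.05] jaw ang 7.35 twist(world yaw err -0.1deg)-> tool twist 0.002 q6 -0.804 F [ 0.03  0.05 -0.02]
```

move_arm(steps=[3,0.4,0,0,4,0,0,0,4,0,0,0,2.5,0,0,0,0,0,0,0])

```text
t: 12.85
eef_pos: [0.4832, -0.2801, 0.029]
eef_rot: [-2.377, 1.56, 2.468]
force: [-0.4, 0.9, -0.5]
grip_width: 0.0531
```

```bash
python3 snap.py wrist:9;python3 -c "
from st import *
go(.4851,-.2842,.001,7.25)"
```

```text
t 12.9 delta tool [ 3.08 -0.    0.27] jaw ang 7.54 twist(world yaw err -0.3deg)-> tool twist 0.005 q6 -0.798 F [-0.14 -0.14  0.46]
```

View pics/wrist9.png

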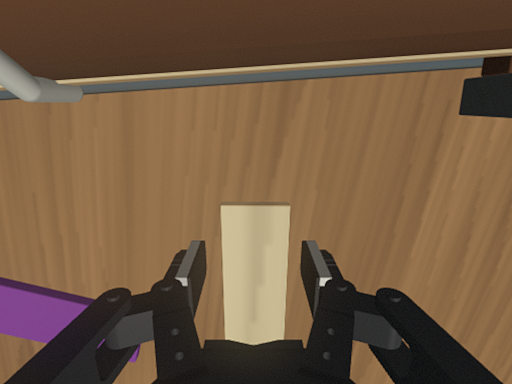

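Centred between the pads (shim 222–289, fingers 205–303). Lower and grip.

move_arm(steps=[1.5,0,0.25,0,1,0,0,0,0.5,0,0,0,0,0,0,0])

```text
t: 13.3
eef_pos: [0.4865, -0.2864, 0.0038]
eef_rot: [-2.394, 1.57, 2.448]
force: [0.5, 0.7, -0.5]
grip_width: 0.0532
```

move_arm(steps=[0,0,0,0,0,0,0,0,0,0,0,0,0,0,0,0], hand=1, grip_force=60)

```text
t: 13.7
eef_pos: [0.4873, -0.287, 0.0052]
eef_rot: [0.765, 1.57, -0.677]
force: [-2.2, 1.4, 6.1]
grip_width: 0.0398
```

```bash
python3 -c "
from st import *
go(.4851,-.2842,.175,7.25);o,R,p=T();print(p,(R.T@(np.array([.4939,-.3537,0])-p)).round(4),o['grip_width'])"
```

```text
t 13.7 delta tool [-16.98  -0.17  -0.29] jaw ang 7.39 twist(world yaw err -0.1deg)-> tool twist 0.002 q6 -0.801 F [-2.18  1.42  6.1 ]
[ 0.48733155 -0.28700204  0.00519102] [ 0.0052 -0.0021  0.067 ] 0.039830833415128816
```

move_arm(steps=[0,0,0,0,0,0,0,0,0,0,0,0,0,0,0,0], hand=-0.25)

```text
t: 14.1
eef_pos: [0.4867, -0.2865, 0.0041]
eef_rot: [-2.479, 1.571, 2.362]
force: [0.4, 0.4, 0.0]
grip_width: 0.0534
```

```bash
python3 snap.py wrist:10;python3 -c "
from st import *
go(.4851,-.2842,-.0005,7.25)"
```

```text
t 14.15 delta tool [ 0.46 -0.13 -0.25] jaw ang 7.39 twist(world yaw err -0.1deg)-> tool twist 0.003 q6 -0.801 F [-0.46 -1.33  0.01]
```

View pics/wrist10.png

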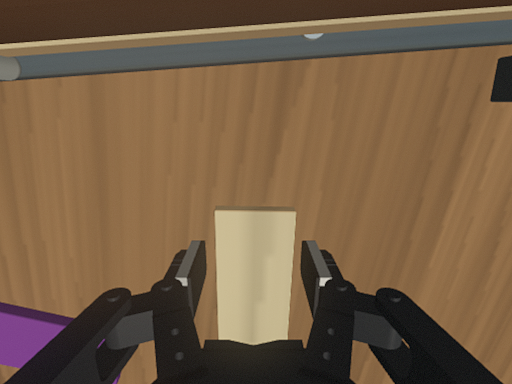

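move_arm(steps=[0.4,-0.1,-0.2,0,0.1,0,0,0,0,0,0,0])

```text
t: 14.45
eef_pos: [0.4852, -0.2844, -0.0012]
eef_rot: [-2.372, 1.57, 2.469]
force: [0.6, 0.3, -0.1]
grip_width: 0.0528
```

move_arm(steps=[0,0,0,0,0,0,0,0,0,0,0,0,0,0,0,0], hand=1, grip_force=60)

```text
t: 14.85
eef_pos: [0.4859, -0.285, -0.0004]
eef_rot: [0.803, 1.57, -0.639]
force: [1.3, 0.3, 2.0]
grip_width: 0.042
```

move_arm(steps=[-0.5,0,0,0,-3,0,0,0,-4.5,0,0,0,-4.5,0,0,0,-4.5,0,0,0])

```text
t: 15.35
eef_pos: [0.4851, -0.2843, 0.1708]
eef_rot: [-2.388, 1.57, 2.454]
force: [-0.3, -1.2, -0.4]
grip_width: 0.0416
```

move_arm(steps=[-1,0,0,0,0,0,0,0])

```text
t: 15.55
eef_pos: [0.4868, -0.2857, 0.1821]
eef_rot: [0.773, 1.566, -0.669]
force: [0.5, 0.2, -0.5]
grip_width: 0.0417
```

```bash
python3 snap.py wrist:11 scene:11;python3 -c "
from st import *
gs(0,250,140)"
```

```text
now seat frame mm [-152.7 -146.6  147.8]
t 15.65 delta tool [  0.83  12.81 -40.52] jaw ang 7.39 twist(world yaw err 3.5deg)-> tool twist -0.061 q6 -0.799 F [ 0.26 -0.13 -0.56]
```

View pics/wrist11.png

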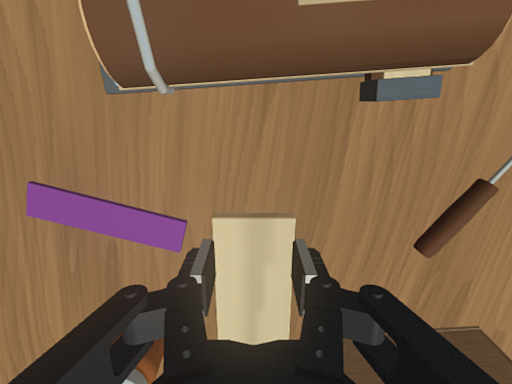

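View pics/scene11.png

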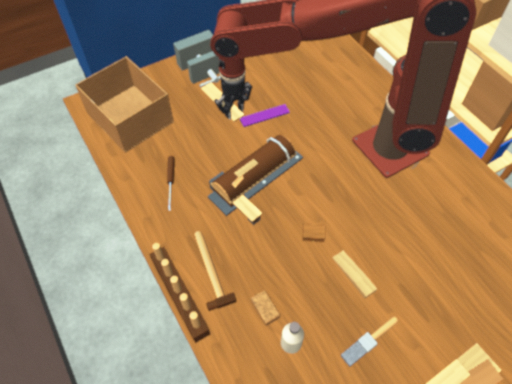

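move_arm(steps=[0,1,-3,0,0,1.4,-4.5,0,0,1.4,-4.5,0,0,1.4,-4.5,0,0,1.4,-4.5,0])

```text
t: 16.15
eef_pos: [0.5223, -0.0658, 0.1762]
eef_rot: [-1.987, 1.566, 2.854]
force: [-0.4, 0.5, 0.5]
grip_width: 0.0419
```

move_arm(steps=[0,1.5,-4.5,0,0,1.5,-4.5,0,0,1.5,-4.5,0,0,1.5,-4,-0.03,0,0.2,-2,-0.03])

```text
t: 16.65
eef_pos: [0.5585, 0.1366, 0.176]
eef_rot: [-1.865, 1.566, 3.04]
force: [0.5, -0.6, 0.1]
grip_width: 0.0419
```

move_arm(steps=[4,0,0,0,4,0,0,0,0,0,0,0])

```text
t: 16.95
eef_pos: [0.5526, 0.133, 0.0902]
eef_rot: [-1.661, 1.554, -3.042]
force: [-0.9, -0.5, -0.9]
grip_width: 0.0419
```

```bash
python3 -c "
from st import *
gs(0,250,14)"
```

```text
now seat frame mm [ -7.3 250.1  60.2]
t 16.95 delta tool [4.61 0.8  0.02] jaw ang 10.87 twist(world yaw err 0.0deg)-> tool twist -0.001 q6 -0.092 F [-0.85 -0.5  -0.9 ]
```

move_arm(steps=[2.5,0,0,0,2,0,0,0,0,0,0,0,0,0,0,0])

```text
t: 17.35
eef_pos: [0.5596, 0.1331, 0.0546]
eef_rot: [-1.692, 1.57, -3.074]
force: [1.1, 0.3, -0.4]
grip_width: 0.0422
```

```bash
python3 snap.py wrist:12 scene:12; python3 -c "
from st import *
gs(0,250,14)
from h import *
c=cv2.resize(load('scene12')['frame'][110:260,160:380],None,fx=3.5,fy=3.5);cv2.imwrite('pics/s12z.png',c)"
```

```text
now seat frame mm [  1.  248.9  25.9]
t 17.45 delta tool [ 1.19 -0.1  -0.11] jaw ang 10.82 twist(world yaw err 0.1deg)-> tool twist -0.001 q6 -0.092 F [-0.13 -0.64 -0.06]
```

View pics/s12z.png

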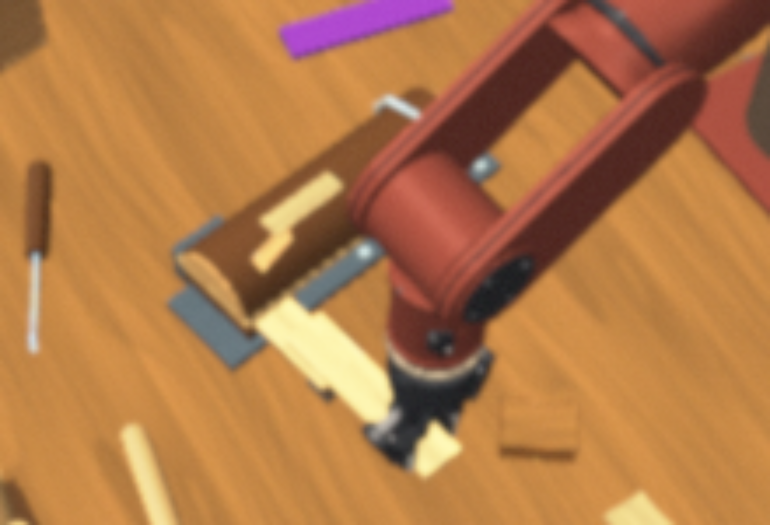

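move_arm(steps=[1.2,-0.1,0,0,0,0,0,0,0,0,0,0])

```text
t: 17.75
eef_pos: [0.5584, 0.1331, 0.042]
eef_rot: [-1.677, 1.57, -3.059]
force: [-0.2, -0.5, -0.1]
grip_width: 0.042
```

move_arm(steps=[0,0,2,0,0,0,2.5,0,0,0,2.5,0,0,0,1.5,0,0,0,0,0])

```text
t: 18.25
eef_pos: [0.5754, 0.048, 0.0426]
eef_rot: [1.036, 1.57, -0.348]
force: [-0.2, 0.3, -0.3]
grip_width: 0.042
```

```bash
python3 -c "
from st import *
gs(0,109,14)"
```

```text
now seat frame mm [ -0.9 162.4  12.6]
t 18.25 delta tool [-0.14  0.11  5.34] jaw ang 10.69 twist(world yaw err 0.2deg)-> tool twist -0.004 q6 -0.24 F [-0.23  0.29 -0.32]
```

move_arm(steps=[0,0.1,1.5,0,0,0,1.5,0,0,0,1,0,0,0,0.5,0,0,0,0,0])

```text
t: 18.75
eef_pos: [0.5844, 0.0049, 0.0423]
eef_rot: [-1.978, 1.571, 2.923]
force: [-0.8, -0.0, -0.7]
grip_width: 0.0415
```

move_arm(steps=[0,0,0.4,0,0,0,0.2,0,0,0,0,0])

```text
t: 19.05
eef_pos: [0.5854, -0.0002, 0.0423]
eef_rot: [3.066, 1.571, 1.684]
force: [0.2, 0.6, -0.9]
grip_width: 0.042
```

```bash
python3 -c "
from st import *
gs(0,109,8)"
```

```text
now seat frame mm [ -0.2 113.2  12.3]
t 19.05 delta tool [0.43 0.02 0.42] jaw ang 10.83 twist(world yaw err 0.1deg)-> tool twist -0.001 q6 -0.324 F [ 0.16  0.61 -0.88]
```

move_arm(steps=[0.3,0,0.1,0,0,0,0.2,0,0,0,0.1,0,0,0,0,0])

```text
t: 19.45
eef_pos: [0.5854, -0.0029, 0.0388]
eef_rot: [-2.699, 1.568, 2.203]
force: [-1.2, 5.0, -0.4]
grip_width: 0.042
```

move_arm(steps=[0,0,0.2,0,0,0,0,0])

```text
t: 19.65
eef_pos: [0.5851, -0.003, 0.0385]
eef_rot: [-2.769, 1.565, 2.132]
force: [-1.6, 11.7, -0.3]
grip_width: 0.0417
```

```bash
python3 -c "
from st import *
gs(0,109,8)"
```

```text
now seat frame mm [ -1.  110.4   8.5]
t 19.65 delta tool [0.05 0.1  0.14] jaw ang 10.85 twist(world yaw err 0.0deg)-> tool twist -0.001 q6 -0.334 F [-1.6  11.71 -0.25]
```

Home against the stop (11.7 N). Relax the push, settle, release.

move_arm(steps=[0.1,0,-0.2,0,0,0,0,0])

```text
t: 19.85
eef_pos: [0.5855, -0.0029, 0.0379]
eef_rot: [-2.622, 1.569, 2.28]
force: [-1.7, 7.2, -1.5]
grip_width: 0.042
```

move_arm(steps=[0,0,0,0,0,0,0,0,0,0,0,0,0,0,0,0], hand=-0.25)

```text
t: 20.25
eef_pos: [0.5864, -0.0047, 0.0385]
eef_rot: [0.791, 1.57, -0.591]
force: [-0.2, 0.9, 0.6]
grip_width: 0.0534
```

move_arm(steps=[-2,0,0,0,-4,0,0,0,-4,0,0,0,-4,0,-2,0,0,0,0,0])

```text
t: 20.75
eef_pos: [0.5864, 0.0163, 0.1859]
eef_rot: [1.332, 1.559, -0.049]
force: [0.9, 0.8, 0.9]
grip_width: 0.053
```

```bash
python3 snap.py wrist:13; python3 - <<'E'
from h import *
from st import SEAT,XD,YD,go
d=load("wrist13")
c=cv2.resize(d["frame"][150:300,180:320],None,fx=4.5,fy=4.5,interpolation=cv2.INTER_CUBIC);cv2.imwrite("pics/w13z.png",c)
for z in (.038,.046):
  for u,v in ((227,179),(268,180)):
    r=(ray(d,u,v,z)-SEAT)*1000;print(z,u,v,(r@XD).round(1),(r@YD).round(1))
for g in (20,24,28,32): print(g,((proj(d,SEAT+.05*YD+[0,0,g/1000])-[180,150])*4.5).round(0))
E
```

```text
0.038 227 179 -22.5 131.1
0.038 268 180 21.5 129.8
0.046 227 179 -21.8 133.4
0.046 268 180 21.0 132.1
20 [308. 456.]
24 [308. 464.]
28 [308. 473.]
32 [308. 481.]
```

View pics/w13z.png

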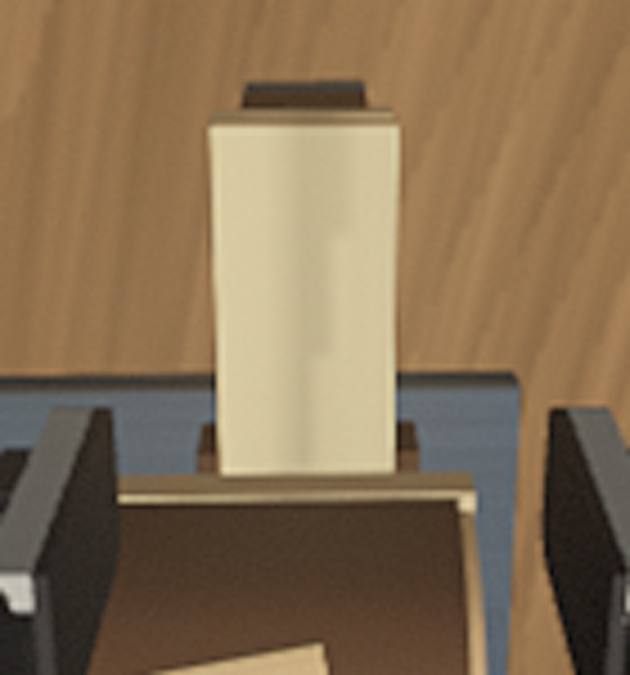

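```bash
python3 -c "
from st import *
go(.415,.385,.15,1)"
```

```text
t 20.8 delta tool [  3.09  -9.74 -39.48] jaw ang 10.88 twist(world yaw err -9.9deg)-> tool twist 0.172 q6 -0.298 F [-0.21  0.22  0.94]
```

move_arm(steps=[0,-0.6,-3,0,0,-1.1,-4.6,0,0,-1.1,-4.6,0,0,-1.2,-4.6,0,0,-1.2,-4.6,0])

```text
t: 21.3
eef_pos: [0.4895, 0.2166, 0.1767]
eef_rot: [-1.376, 1.569, -2.759]
force: [-0.1, 0.0, 0.6]
grip_width: 0.0532
```

move_arm(steps=[0.5,-1.2,-4.6,0,0.5,-1.2,-4.6,0,0.5,-1.1,-4.5,0,0.5,-1,-4.2,0.09,0.5,0,0,0.08])

```text
t: 21.8
eef_pos: [0.4102, 0.3866, 0.1515]
eef_rot: [-1.65, 1.568, 3.083]
force: [0.5, -0.3, 0.7]
grip_width: 0.0532
```

move_arm(steps=[0,0,0,0,0,0,0,0])

```text
t: 22.0
eef_pos: [0.4129, 0.3823, 0.1521]
eef_rot: [-0.808, 1.568, -2.357]
force: [-0.1, 0.1, -0.1]
grip_width: 0.0537
```

```bash
python3 snap.py wrist:14; python3 -c "
from st import *
go(.415,.388,.005,1);print(T()[2])"
```

```text
t 22.05 delta tool [14.76  0.18 -0.59] jaw ang 1.14 twist(world yaw err -0.1deg)-> tool twist 0.003 q6 0.587 F [0.04 0.01 0.36]
[0.41344101 0.38226211 0.15258926]
```

View pics/wrist14.png

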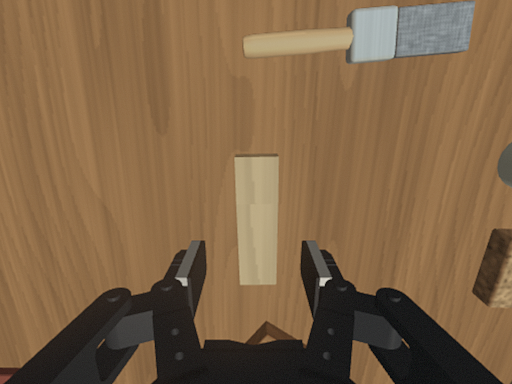

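```bash
python3 - <<'E'
from h import *
d=load("wrist14")
A=(ray(d,235,157,.018)+ray(d,279,157,.018))/2;B=(ray(d,240,285,.005)+ray(d,276.5,285,.005))/2
a=(A-B);a[2]=0;L=np.linalg.norm(a);an=np.degrees(np.arctan2(a[1],a[0]));a/=L;print(A,B,L,an)
g=(A+B)/2+a*.055;print("grip",g)
from st import go;go(g[0],g[1],.004,an-90)
E
```

```text
[0.415905   0.41094272 0.018     ] [0.42162208 0.25021425 0.005     ] 0.1608301157301847 92.03714184548319
grip [0.41680843 0.38554373 0.0115    ]
t 22.05 delta tool [14.86  0.36 -0.34] jaw ang 1.14 twist(world yaw err 0.9deg)-> tool twist -0.016 q6 0.587 F [0.04 0.01 0.36]
```

move_arm(steps=[3,0.35,-0.3,-0.015,4,0,0,0,4,0,0,0,2,0,0,0,0,0,0,0])

```text
t: 22.55
eef_pos: [0.4148, 0.3833, 0.0196]
eef_rot: [-0.979, 1.564, -2.516]
force: [-0.4, -0.4, 0.2]
grip_width: 0.0533
```

```bash
python3 snap.py wrist:15; python3 -c "
from st import *
go(.4168,.3855,.004,2);print(T()[2])"
```

```text
t 22.6 delta tool [ 1.8   0.05 -0.09] jaw ang 1.9 twist(world yaw err 0.1deg)-> tool twist -0.002 q6 0.574 F [0.23 0.02 0.03]
[0.41633749 0.38459795 0.02203075]
```

View pics/wrist15.png

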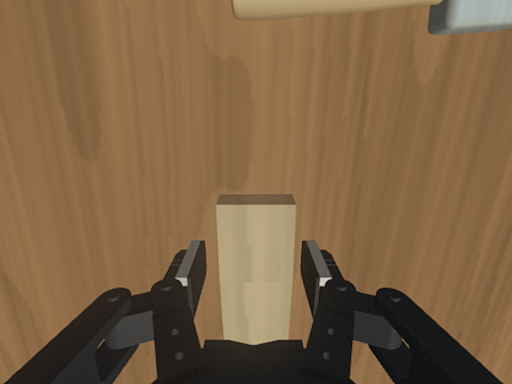

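move_arm(steps=[1,0,0,0,0.8,0,0,0,0,0,0,0])

```text
t: 22.9
eef_pos: [0.4167, 0.3861, 0.0051]
eef_rot: [-0.906, 1.571, -2.443]
force: [0.2, -0.3, -0.2]
grip_width: 0.0538
```

move_arm(steps=[0,0,0,0,0,0,0,0,0,0,0,0,0,0,0,0], hand=1, grip_force=80)

```text
t: 23.3
eef_pos: [0.4173, 0.3868, 0.0061]
eef_rot: [2.152, 1.569, 0.615]
force: [-0.5, 0.4, 4.3]
grip_width: 0.0417
```

```bash
python3 -c "
from st import *
o,R,p=T();print(p,R.T@(np.array([.4216,.2502,0])-p))"
```

```text
[0.41727619 0.38675685 0.00610818] [ 0.00599875 -0.00035115  0.13662969]
```

move_arm(steps=[-0.5,0,0,0,-2,0,0,0,-4,0,0,0,-3,0,0,0,0,0,0,0])

```text
t: 23.8
eef_pos: [0.4196, 0.3884, 0.1056]
eef_rot: [2.147, 1.562, 0.611]
force: [1.2, 0.8, -0.7]
grip_width: 0.0418
```

```bash
python3 snap.py wrist:16; python3 -c "
from st import *
gs(0,250,70)"
```

```text
now seat frame mm [-91.1 525.4  73.1]
t 23.85 delta tool [ 0.29 13.28 25.79] jaw ang 1.96 twist(world yaw err 8.9deg)-> tool twist -0.156 q6 0.575 F [ 0.04  0.38 -0.59]
```

View pics/wrist16.png

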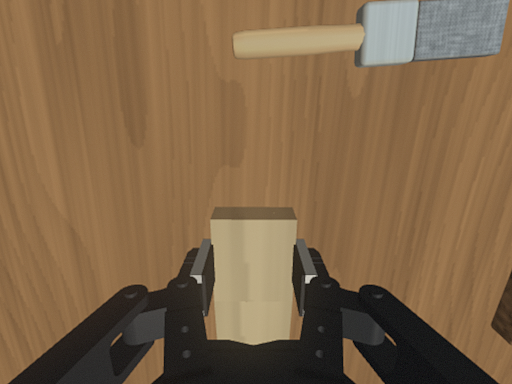

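move_arm(steps=[0,1.6,3,0,0,2,3.8,0,0,2,3.8,0,0,2,3.8,0,0,2,3.8,0])

```text
t: 24.35
eef_pos: [0.518, 0.2059, 0.0984]
eef_rot: [-1.387, 1.568, -2.924]
force: [0.3, 0.4, -0.1]
grip_width: 0.0418
```

move_arm(steps=[0,2,3.8,0,0,1.7,3.8,0,0,0,0,-0.08,0,0,0,-0.076,0,0,0,0])

```text
t: 24.85
eef_pos: [0.5571, 0.1323, 0.0983]
eef_rot: [-1.678, 1.567, -3.059]
force: [-0.5, 0.4, -1.0]
grip_width: 0.0417
```

```bash
python3 -c "
from st import *
gs(0,250,32)"
```

```text
now seat frame mm [ -2.9 248.6  68.3]
t 24.85 delta tool [ 3.63  0.3  -0.14] jaw ang 10.86 twist(world yaw err 0.0deg)-> tool twist -0.001 q6 -0.094 F [-0.52  0.38 -0.96]
```

move_arm(steps=[2,0.2,0,0,2,0,0,0,0,0,0,0,0,0,0,0])

```text
t: 25.25
eef_pos: [0.5593, 0.1336, 0.0594]
eef_rot: [-1.669, 1.568, -3.05]
force: [0.2, -0.1, 0.5]
grip_width: 0.0417
```

```bash
python3 snap.py wrist:17 scene:17; python3 -c "
from st import *
gs(0,180,24)
from h import *
c=cv2.resize(load('scene17')['frame'][110:260,160:380],None,fx=3.5,fy=3.5);cv2.imwrite('pics/s17z.png',c)"
```

```text
now seat frame mm [  0.9 249.2  31. ]
t 25.35 delta tool [ 0.7  -0.09  6.92] jaw ang 10.87 twist(world yaw err 0.0deg)-> tool twist -0.001 q6 -0.093 F [-0.74 -0.6  -0.67]
```

View pics/s17z.png

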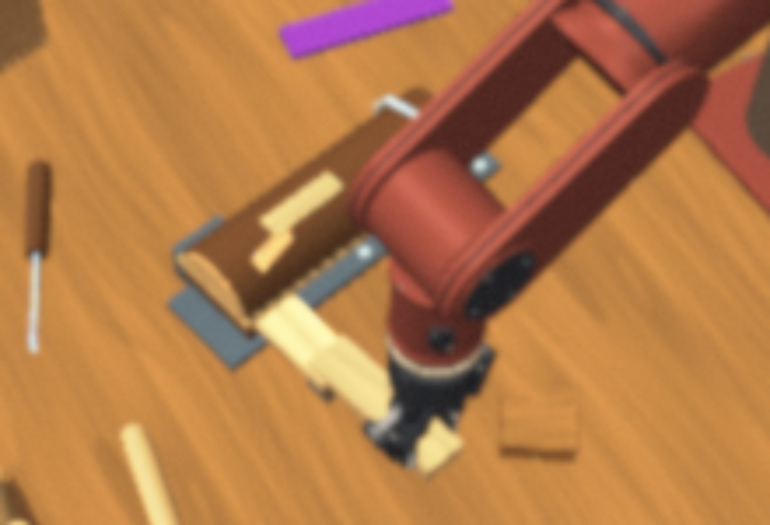

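move_arm(steps=[0.6,-0.1,2,0,0,0,2.5,0,0,0,2.5,0,0,0,0,0])

```text
t: 25.75
eef_pos: [0.5742, 0.062, 0.0558]
eef_rot: [1.052, 1.568, -0.332]
force: [0.9, 0.6, -0.3]
grip_width: 0.0416
```

```bash
python3 -c "
from st import *
gs(0,150,22)"
```

```text
now seat frame mm [  0.6 176.4  25.8]
t 25.75 delta tool [ 0.39 -0.05  2.64] jaw ang 10.73 twist(world yaw err 0.2deg)-> tool twist -0.003 q6 -0.215 F [ 0.85  0.62 -0.33]
```

Lower gently to find the shim top.

move_arm(steps=[0.2,0,0.5,0,0,0,0.5,0,0,0,0,0])

```text
t: 26.05
eef_pos: [0.5746, 0.0547, 0.0525]
eef_rot: [1.191, 1.571, -0.19]
force: [0.2, 0.7, -0.5]
grip_width: 0.0415
```

move_arm(steps=[0.15,0,0,0,0,0,0,0])

```text
t: 26.25
eef_pos: [0.5747, 0.0551, 0.0516]
eef_rot: [0.777, 1.571, -0.603]
force: [-1.9, -0.9, 5.7]
grip_width: 0.0417
```

move_arm(steps=[0.1,0,0,0,0,0,0,0])

```text
t: 26.45
eef_pos: [0.5747, 0.0552, 0.0513]
eef_rot: [0.853, 1.57, -0.528]
force: [-4.4, -0.4, 10.4]
grip_width: 0.042
```

move_arm(steps=[-0.15,0,1,0,0,0,1,0,0,0,1,0,0,0,0,0])

```text
t: 26.85
eef_pos: [0.5813, 0.0239, 0.0521]
eef_rot: [1.004, 1.569, -0.377]
force: [0.5, -2.1, 5.4]
grip_width: 0.0416
```

```bash
python3 -c "
from st import *
gs(0,124,22)"
```

```text
now seat frame mm [  0.3 137.7  22.1]
t 26.85 delta tool [ 0.01 -0.03  1.37] jaw ang 10.85 twist(world yaw err 0.1deg)-> tool twist -0.001 q6 -0.283 F [ 0.54 -2.09  5.39]
```

move_arm(steps=[0,0,0.3,0,0,0,0.2,0,0,0,0,0])

```text
t: 27.15
eef_pos: [0.5818, 0.0207, 0.0521]
eef_rot: [2.008, 1.569, 0.627]
force: [-1.2, 2.1, 6.6]
grip_width: 0.0419
```

move_arm(steps=[0,0,0.3,0,0,0,0,0])

```text
t: 27.35
eef_pos: [0.582, 0.0191, 0.0521]
eef_rot: [2.747, 1.568, 1.366]
force: [-1.8, 8.4, 7.8]
grip_width: 0.0415
```

move_arm(steps=[0,0,0.3,0,0,0,0,0])

```text
t: 27.55
eef_pos: [0.5824, 0.017, 0.0521]
eef_rot: [2.879, 1.567, 1.498]
force: [-2.1, 10.7, 7.9]
grip_width: 0.0416
```

```bash
python3 -c "
from st import *
gs(0,124,22)"
```

```text
now seat frame mm [1.000e-01 1.307e+02 2.210e+01]
t 27.55 delta tool [ 0.01 -0.01  0.67] jaw ang 10.88 twist(world yaw err 0.0deg)-> tool twist -0.000 q6 -0.301 F [-2.07 10.74  7.85]
```

move_arm(steps=[-0.1,0,0.2,0,0,0,0,0,0,0,0,0])

```text
t: 27.85
eef_pos: [0.5823, 0.0147, 0.0521]
eef_rot: [-3.132, 1.567, 1.771]
force: [-0.3, 8.1, 3.5]
grip_width: 0.042
```

move_arm(steps=[0,0,0.3,0,0,0,0,0,0,0,0,0])

```text
t: 28.15
eef_pos: [0.5826, 0.0124, 0.0521]
eef_rot: [-3.09, 1.566, 1.812]
force: [-2.0, 10.9, 4.1]
grip_width: 0.0419
```

```bash
python3 snap.py wrist:18 scene:18; python3 -c "
from st import *
gs(0,124,22)
from h import *
c=cv2.resize(load('scene18')['frame'][110:260,160:380],None,fx=3.5,fy=3.5);cv2.imwrite('pics/s18z.png',c)"
```

```text
now seat frame mm [ -0.5 126.1  22.1]
t 28.25 delta tool [0.01 0.05 0.21] jaw ang 10.89 twist(world yaw err 0.0deg)-> tool twist -0.000 q6 -0.309 F [-2.   11.43  4.1 ]
```

View pics/s18z.png

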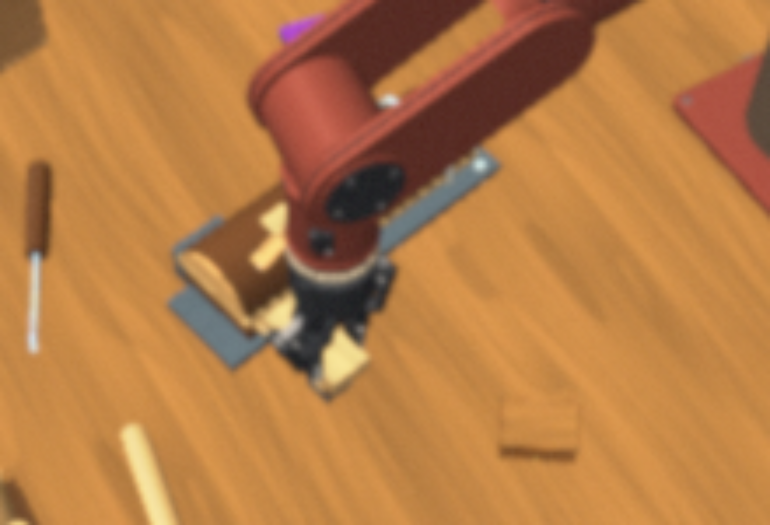

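View pics/wrist18.png

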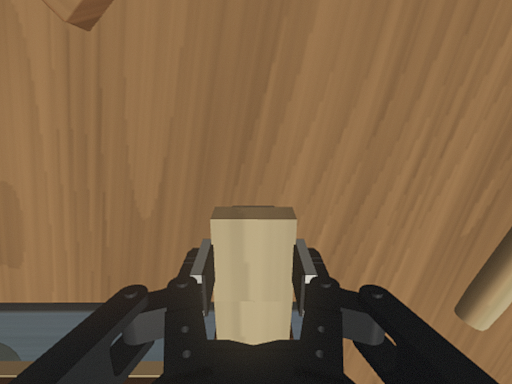

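move_arm(steps=[0,0,0.1,0,0,0,0,0,0,0,0,0,0,0,0,0])

```text
t: 28.65
eef_pos: [0.5827, 0.012, 0.0521]
eef_rot: [-3.086, 1.565, 1.816]
force: [-1.2, 12.9, 5.3]
grip_width: 0.0419
```

```bash
python3 snap.py top:19 wrist:19; python3 - <<'E'
from st import *
from h import *
gs(0,124,22);print(np.abs(T()[0]['qd']).max())
# log edge row (world-projected) left of fingers in wrist view, predicted for gap 27.5/29.5/31.5
d=load("wrist19")
for g in (26,27,28,29,30,31,32): print(g,[proj(d,SEAT+.05*YD+XD*x/1000+[0,0,g/1000]).round(1).tolist() for x in (-90,-110)])
c=cv2.resize(d["frame"][330:384,0:180],None,fx=4.4,fy=4.4,interpolation=cv2.INTER_CUBIC);cv2.imwrite("pics/w19z.png",c)
c=cv2.resize(load("top19")["frame"][140:260,200:360],None,fx=4.5,fy=4.5,interpolation=cv2.INTER_CUBIC);cv2.imwrite("pics/t19z.png",c)
E
```

```text
now seat frame mm [ -0.6 125.7  22.1]
t 28.75 delta tool [0.01 0.06 0.17] jaw ang 10.89 twist(world yaw err 0.0deg)-> tool twist -0.000 q6 -0.31 F [-1.85 14.04  5.48]
0.0013720807831546487
26 [[115.6, 357.4], [84.7, 357.4]]
27 [[114.8, 358.8], [83.8, 358.8]]
28 [[114.1, 360.1], [83.0, 360.1]]
29 [[113.4, 361.5], [82.1, 361.5]]
30 [[112.6, 362.9], [81.1, 362.9]]
31 [[111.9, 364.3], [80.2, 364.3]]
32 [[111.1, 365.7], [79.3, 365.7]]
```

View pics/w19z.png

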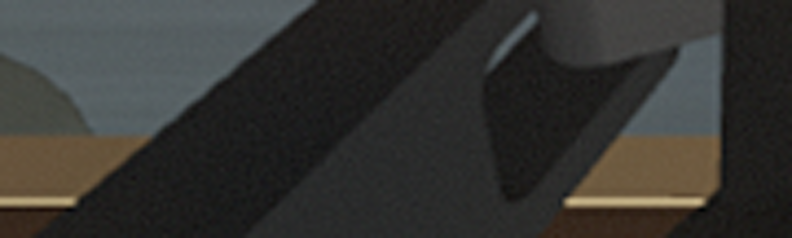

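View pics/t19z.png

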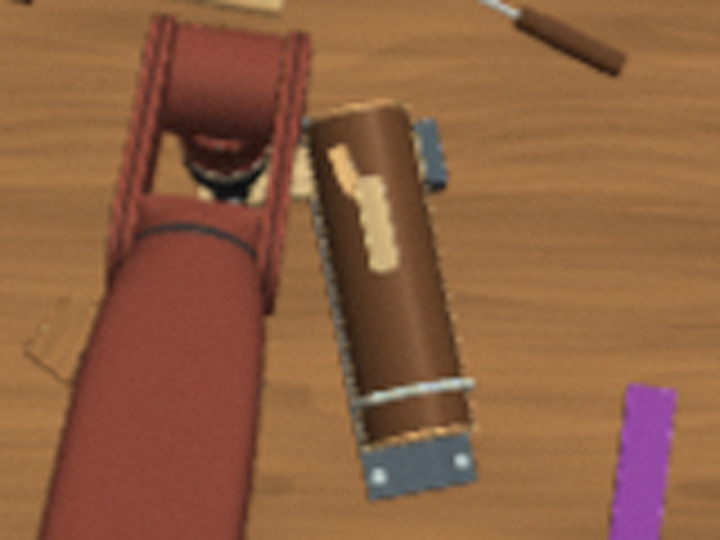

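```bash
python3 -c "
from rig import order,get_obs
print(order.close_job());o=get_obs();print(o['t'],o['eef_pos'],o['force'],o['grip_width'])"
```

```text
the job is handed in; nothing more can be done
None
the job is handed in; nothing more can be done
```

I slid both plywood shims under the log, each pushed against the stop until I felt it resist at about 10–12 N. The gap measured about 28 mm, too tall for the wedge on one shim. I then pushed the wedge in on top, thin end first, and handed the job in at about 29 s with the gripper still holding it.

**Last checks before handing in:**
- **Push:** steady at about 14 N along the wedge, with the wedge no longer moving.
- **Wedge position:** its tip is about 60 mm under the log, within 1 mm of the middle and lined up to about 0.1°. It had not slipped in the fingers.
- **Log edge:** it still reads about 28.4 mm above the block, the same as before the wedge went in, so it rose by about 1 mm at most.
- **Shims:** after each placing, the pictures showed them flat, centred and at the stop. I could not see them under the wedge at the end.

**Not confirmed directly:**
- **Wedge force:** the force between wedge and log cannot be measured. I inferred it from the push as roughly 5–10 N.
- **Gap readings:** the first ones disagreed, about 34 mm in one view and about 29 mm in another. Later views and the point where the wedge first touched gave 27–28.5 mm.
- **Second shim:** the first grip on it was poor, so I let go and gripped it again lower down.

The purple look-alike and the other things on the bench were never touched.

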